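# Load, close and proof-pull the slide case

## Task

Pack up after the microscopy class: put every slide box that is out on the bench flat inside the open carrying case (not stacked or on end), set the lid squarely on it so that it sits fully home, and then swing both clamps right down onto the lid. Then prove the closure: with the clamps down, draw the lid's sprung pull gauge straight up by its orange T-handle until its green band shows but no red, hold it there for three seconds, and let it back fully. Leave the case shut and clamped, and do not disturb the brown bottle, the round culture dish or the cardboard box.

Things in the scene. Friction and masses are not known exactly. Their poses are not given: they have to be found in the camera images.
- case_rim (a point): Centre of the open mouth of the grey carrying case, at its rim, 52 mm above the bench; case fixed to the bench. z up. Case is 178 mm along its x, 232 mm along its y, walls and floor 6 mm thick: inside 166 x 220 x 46 mm deep. Room for four slide boxes lying in a 2 x 2 pattern on four blue mats, centres at x = +/-39, y = +/-55 mm, long sides along y; other flat layouts are fine
- clamp_left_pivot (a point): Hinge of the left clamp, on a steel post at the +y end of the case: at x = 0, y = +152, z = +20 mm from the case's mouth centre (72 mm above the bench). The post is 34 mm along x and 22 mm along y; the hinge line runs along the case's x
- clamp_right_pivot (a point): Hinge of the right clamp, at the -y end: x = 0, y = -152, z = +20 mm from the case's mouth centre; otherwise like the left one
- clamp_left (a joint): Left clamp, a steel arm 22 mm wide and 12 mm thick that reaches 75 mm from its hinge, with a red end (26 mm) and a rubber pad 56 mm from the hinge. Value in rad: 0 = fully down, level, pointing to the middle of the case, its pad 1.5 mm above the closed lid; pi/2 = upright; 1.9 = leaning outward, its end stop. Stiff hinge (0.45 N m friction, about 7 N at the red end): stays where it is left. Starts open, 1.55 to 1.85; it can be pushed inward and down from outside
- clamp_right (a joint): Right clamp, the mirror image of the left; same values
- clamp_left_tip (a point): Middle of the left clamp's red end, 67 mm from its hinge, half-way through the arm's thickness
- clamp_right_tip (a point): Middle of the right clamp's red end, 67 mm from its hinge, half-way through the arm's thickness
- lid_seat (a point): Loose lid (about 0.4 kg): point at the centre of the underside of its grey plate. z up; the plate is 192 mm along x, 246 mm along y, 8 mm thick. Under it a black rubber plug, 156 x 210 mm, 6 mm deep, that enters the case with 5 mm to spare on each side. Fully home this point lies at the case's mouth centre, lid x along case x (a half turn is the same). At the start the lid lies on its plug on the bench, this point 6 mm up
- gauge_grip (a point): Centre of the orange T-handle of the pull gauge on the lid's middle; also the handle to carry the lid by. Bar 64 mm along the lid's y, 16 mm along its x, 16 mm high; centre 72 mm above the plate's underside when the gauge is in. Below it a 13 mm stem into a black collar of 32 mm diameter whose top is 46 mm above the plate's underside
- gauge (a joint): Pull gauge: how far the T-handle is drawn up out of the collar, m. 0 = in; spring preloaded with 7 N, so that the lid hangs from it without drawing it out; then 200 N/m (12.6 N at 0.028). The stem is white; a green band starts to appear out of the collar at 0.020, a red one at 0.036; stop at 0.048. Returns by itself when let go
- box1_mid (a point): Centre of the blue slide box, 86 mm along x, 36 mm along y, 36 mm high, 90 g; lies flat on bench, centre 18 mm up. None when absent
- box2_mid (a point): Centre of the yellow slide box, same size
- box3_mid (a point): Centre of the green slide box, same size
- box4_mid (a point): Centre of the purple slide box, same size
- stain_bottle: Bystander: brown glass jar, 48 mm diameter, 95 mm high, origin at its underside; leave alone
- petri: Bystander: round culture dish, 90 mm diameter, 16 mm high, origin at its underside; leave alone
- tissue_box: Bystander: cardboard box, 75 x 120 x 50 mm high, origin at its underside; leave alone

How it is judged:
On the way, in this order (a step that is already met when the one before it is completed fails the run):
1. every slide box present lies flat on the floor of the case (x of box1_mid in the frame of case_rim between -0.083 and 0.083 m and y of box1_mid in the frame of case_rim between -0.11 and 0.11 m and z of box1_mid in the frame of case_rim between -0.04 and -0.018 m and angle between box1_mid's own x axis and vertical between 1.37 and 1.77 rad and x of box2_mid in the frame of case_rim between -0.083 and 0.083 m and y of box2_mid in the frame of case_rim between -0.11 and 0.11 m and z of box2_mid in the frame of case_rim between -0.04 and -0.018 m and angle between box2_mid's own x axis and vertical between 1.37 and 1.77 rad and x of box3_mid in the frame of case_rim between -0.083 and 0.083 m and y of box3_mid in the frame of case_rim between -0.11 and 0.11 m and z of box3_mid in the frame of case_rim between -0.04 and -0.018 m and angle between box3_mid's own x axis and vertical between 1.37 and 1.77 rad and x of box4_mid in the frame of case_rim between -0.083 and 0.083 m and y of box4_mid in the frame of case_rim between -0.11 and 0.11 m and z of box4_mid in the frame of case_rim between -0.04 and -0.018 m and angle between box4_mid's own x axis and vertical between 1.37 and 1.77 rad), for 0.2 s.
2. the lid sits fully home on the loaded case (all of step 1 and z of lid_seat in the frame of case_rim between -0.004 and 0.004 m and angle between lid_seat's own z axis and vertical below 0.04 rad and horizontal distance between lid_seat and case_rim below 0.012 m and angle between the x axis of lid_seat and the x axis of case_rim, either way round below 0.08 rad), for 0.2 s.
3. both clamps are down on the lid (all of step 2 and value of joint each of clamp_left, clamp_right below 0.1 rad), for 0.2 s.
4. with the clamps down, the gauge is held with green but no red showing (20 to 36 mm) for 2.5 s (z of lid_seat in the frame of case_rim between -0.004 and 0.004 m and angle between lid_seat's own z axis and vertical below 0.04 rad and horizontal distance between lid_seat and case_rim below 0.012 m and angle between the x axis of lid_seat and the x axis of case_rim, either way round below 0.08 rad and value of joint each of clamp_left, clamp_right below 0.1 rad and value of joint gauge between 0.0195 and 0.0365 m), for 2.5 s.
At the end, for the whole second after the job is handed in: Every slide box present lies flat on the case's floor (long axis level within 0.2 rad, centre inside); lid home: within 4 mm in height, 12 mm sideways, 0.08 rad; both clamps within 0.10 rad of fully down; gauge back within 3 mm (all of step 3 and value of joint gauge below 0.003 m); the robot touches nothing.
It fails at once if the pull gauge is over-drawn, its red band well out (beyond 42 mm) (value of joint gauge above 0.042 m).
It fails at once if the bottle, dish or cardboard box is moved more than 30 mm or tipped (distance of any of stain_bottle, petri, tissue_box from where it was at the start of the episode above 0.03 m or angle between any of stain_bottle, petri, tissue_box's own z axis and vertical above 0.35 rad).
Of box1, box2, box3, box4 only 2 to 4 are there at a start; the rules pass over those that are not, and their reading is None.
At some moment in a run one of box1, box2, box3, box4 may be knocked a few centimetres aside while the robot is not near it.
Once in a run the grip may slacken for a moment while it holds something.
It also fails if it takes over 210 s, if anything falls off the work surface, if the arm or the gripper's body presses on something with over 40 N, if the wrist force passes 120 N, or if a joint passes its speed limit or range.

## Robot

A 6-joint arm with a two-finger parallel gripper is mounted at the origin on the work surface. World frame = base frame: x ahead of the robot, y to its left, z up, the work surface at z = 0. Lengths are in m, angles in rad, forces in N, time in s.
With the tool pointing down it reaches from about 0.375 to 0.975 m from the base axis. Payload 3.8 kg.
Tool frame: the origin (TCP) lies on the centre line of the jaws, within the pads' length; the fingertips stand 14 mm ahead of it and the grasp point (between the pads) lies 5 mm behind it; z points along the fingers, x is the direction in which the jaws open and shut, and the axes are right-handed (so a half turn about z gives the same grasp; the last joint's range is limited). The gripper opens to 85 mm and grips with 20 to 120 N. Pads are 22 mm wide; open, the fingers measure 114 mm over their backs; the gripper's body (76 mm by 85 mm) begins 54 mm behind the grasp point. The pads swing forward as they close: fully open they stand 13 mm farther back than shut.
Start: joints at [-1.185, 0.264, 1.604, -0, 1.274, -0.037], TCP at [0.277, -0.616, 0.245] pointing down, gripper open.
Joint ranges: [-2.63, 2.63], [-0.94, 2.18], [0.31, 2.57], [-1.31, 4.45], [0, 2.66], [-2.55, 2.55]. Speed limits (rad/s): [2.57, 2.57, 3.14, 3.14, 3.14, 3.14].

## Interface

Orientations are given as a rotation vector (axis times angle).
In Python, from workcell import bot gives the robot as it stands. The module is installed in compiled form; this text tells all that it offers.
- The arm moves only by the tool arm_command, never from a script. Its argument "steps" is one flat list of numbers, 7 for each row, row after row: the shift along the tool's x, y, z in units of 30 mm (1.0 is 30 mm), then the turn, a rotation vector about the tool's x, y, z in units of 6 degrees (1.0 is 6 degrees), then the opening, from 0 (shut) to 1 (fully open). In form: [tx, ty, tz, ax, ay, az, fingers, tx, ty, tz, ax, ay, az, fingers, ...]. A call has 1 to 10 rows; each row shifts and turns the commanded pose from where the row before left it, along the tool's axes as they then stand; what a row does not reach is not made up. A row lasts 1/8 s, in which the tool goes at most 62.5 mm and 10.7 degrees, less where a joint would pass 70% of its speed; a pose out of reach is approached as far as the arm can. A call is refused whole if a number of a shift passes 1 or a number of a turn 1, either way. A call with a gripper value outside its range is refused whole. The fingers move at their own pace and stop on an object; "squeeze" is the grip in N (left out, the last holds). Time passes only in rows, so rows that do not move let the fingers close. It gives the time, the measured TCP pose, the force and the opening at its end, in the units of the state.
- bot.read_state(): the state, without advancing time (a new reading comes with each control period).
- bot.read_camera(name): name is "scene" or "top" or "wrist"; returns a dict with "img" (480x640x3 uint8, red, green, blue), "camera_matrix" (3x3 intrinsics, pixels), "k1" (the pictures are not rectified: a ray, as slopes to the right and down, at radius r is drawn at 1 + k1 r^2 times it, then the intrinsics apply), "pose" (4x4, takes a point from camera to world coordinates); the wrist camera has in their place "T_tool_cam" (4x4, takes a point from camera to tool coordinates, whose origin is the TCP and whose axes are the tool frame's). Camera axes: x right, y down, z forward; pixel columns grow to the right and rows downward; lengths in m; the calibration is good to about 2 mm. A picture is of the moment at which its call begins: read the wrist's pose just before it. There is no depth.
- bot.finish_job(): hands the job in, once; it reports no verdict.
The state is a dict: "time": time; "q": joint angles; "joint_vel": joint speeds; "joint_torque": joint torques, N m; "tool_pos": TCP position; "tcp_rot": TCP orientation; "wrist_force": force on the tool from outside, world axes, zero at the start; "torque": the same for the moment, N m; "width": opening from 0.0 (shut) to 1.0 (fully open).
Only numpy, scipy, OpenCV 4.12 (cv2) and the standard library are available. Lean on these libraries where they do the work, as an engineer would, in place of code of your own. Each camera call takes 0.05 s, during which the arm holds its last target.

## Working session

There is one attempt and no reset: what is moved stays moved. The work goes in short steps, Python scripts to look and compute and a tool call to move; the robot and the scene stay as the last step left them, time stands still between calls to the robot, and variables do not carry over. Pictures are saved under pics/ and viewed, and the job is handed in when it is done.

Besides the shell and the picture viewer there is one more tool, called in YAML: its name, and indented under it one key for each argument. arm_command: Moves the arm, as the interface text tells. Its arguments: {"type":"object","properties":{"steps":{"type":"array","items":{"type":"number"}},"squeeze":{"type":"number"}},"required":["steps"]}

```bash
mkdir -p pics
python3 - <<'E'
from workcell import bot
import cv2
print(bot.read_state())
for n in ["scene","top","wrist"]:
    c=bot.read_camera(n)
    cv2.imwrite(f"pics/{n}0.png",c["img"][:,:,::-1])
    print(n,c["camera_matrix"].tolist(),c["k1"],c.get("pose",c.get("T_tool_cam")).tolist() if hasattr(c.get("pose",c.get("T_tool_cam")),'tolist') else c.get("pose",c.get("T_tool_cam")))
E
```

```text
{'time': 0.0, 'q': array([-1.18491509e+00,  2.64783476e-01,  1.60537393e+00,  1.56424783e-05,
        1.27370094e+00, -3.69387611e-02]), 'joint_vel': array([ 0.00236289, -0.00081954, -0.00112778,  0.00239255, -0.00013813,
       -0.00231287]), 'joint_torque': array([-1.36170751e-03, -5.15116847e+01, -3.67311859e+01, -1.90797437e-04,
        1.29676878e-02,  9.55597159e-06]), 'tool_pos': array([ 0.27669064, -0.61491691,  0.2439416 ]), 'tcp_rot': array([-2.63702104,  1.70513189,  0.00290051]), 'wrist_force': array([ 1.00609334, -0.51363486,  0.40377512]), 'torque': array([-0.03638194, -0.02970227, -0.03455812]), 'width': 1.0003852475016595}
scene [[433.1405450706906, 0.0, 321.047986344545], [0.0, 433.1405450706906, 235.93194751136485], [0.0, 0.0, 1.0]] -0.005402109800628069 [[0.715843274593606, 0.4280996421585826, -0.5516331231922147, 1.1410515068045368], [0.6981570245866288, -0.4524459401806153, 0.5548598383685963, -0.5766925102639916], [-0.01204886880370569, -0.7823192235895605, -0.6227611557915107, 0.6967106910197081], [0.0, 0.0, 0.0, 1.0]]
top [[505.6205278209956, 0.0, 320.82473525031406], [0.0, 505.6205278209956, 246.43695478880034], [0.0, 0.0, 1.0]] -0.009081500732090778 [[0.023887500986257193, -0.9856695163339227, 0.16698799916964746, 0.40257562930518254], [-0.9995073839916999, -0.02014582993161773, 0.024065221429161027, -0.007903486497070282], [-0.020356243334657066, -0.16748059620868605, -0.9856651932836441, 1.1504862487423273], [0.0, 0.0, 0.0, 1.0]]
wrist [[367.17572896778967, 0.0, 314.49988603301773], [0.0, 367.17572896778967, 239.65149300860332], [0.0, 0.0, 1.0]] -0.05333192427341866 [[0.999999087898586, -0.0012496719599352638, 0.0005123689948400046, 0.0012084168542174645], [0.0010583273989289057, 0.9606978209792143, 0.27759426634731593, -0.07120125180133671], [-0.0008391335477731979, -0.27759347089904773, 0.9606982672874493, -0.12802589202253672], [0.0, 0.0, 0.0, 1.0]]
```

View pics/top0.png

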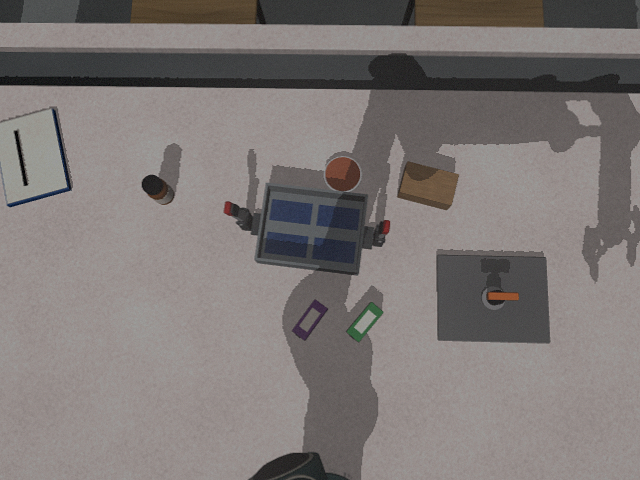

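View pics/scene0.png

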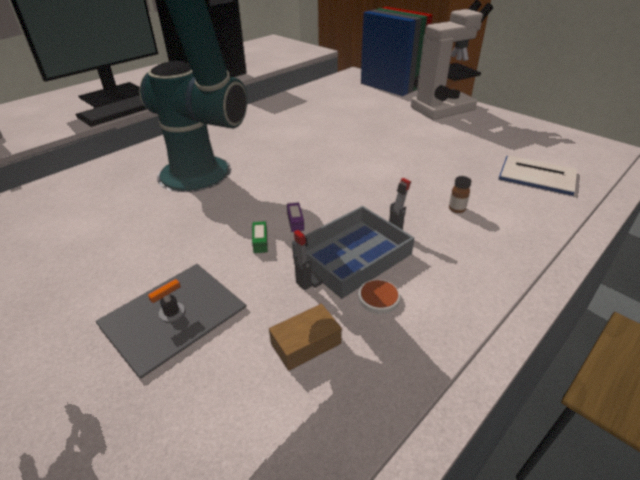

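View pics/wrist0.png

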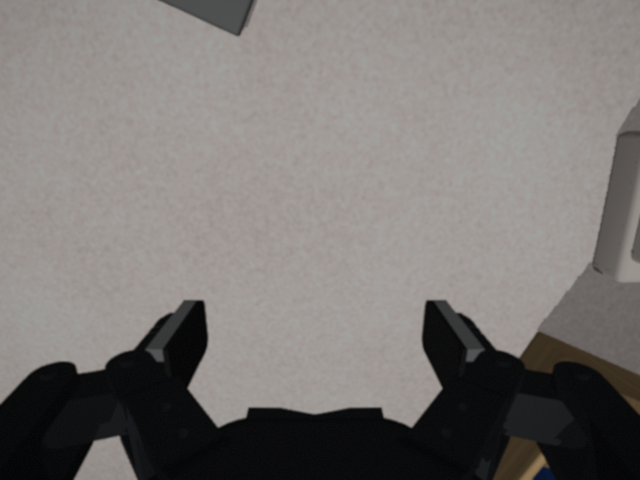

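The top view shows two boxes: purple at about (310,319) and green at (365,322). The case is at (312,229), the clamp tips are at (229,208) and (386,227), and the lid handle is at (503,296). Next I'll measure these precisely.

```bash
cat > h.py <<'E'
from workcell import bot
import numpy as np, cv2
from scipy.spatial.transform import Rotation as R
def cam(n):
    if n=="wrist":
        s=bot.read_state()
    c=bot.read_camera(n)
    if n=="wrist":
        T=np.eye(4);T[:3,:3]=R.from_rotvec(s["tcp_rot"]).as_matrix();T[:3,3]=s["tool_pos"]
        c["pose"]=T@np.array(c["T_tool_cam"])
    c["pose"]=np.array(c["pose"]);return c
def rays(c,px):
    K=np.array(c["camera_matrix"]);px=np.atleast_2d(np.array(px,float))
    d=np.c_[(px[:,0]-K[0,2])/K[0,0],(px[:,1]-K[1,2])/K[1,1]]
    u=d.copy()
    for _ in range(8):u=d/(1+c["k1"]*(u**2).sum(1,keepdims=True))
    return np.c_[u,np.ones(len(u))]@c["pose"][:3,:3].T
def w(c,px,z):
    r=rays(c,px);o=c["pose"][:3,3]
    t=(z-o[2])/r[:,2];return (o+r*t[:,None])
def proj(c,P):
    P=np.atleast_2d(np.array(P,float));q=(P-c["pose"][:3,3])@c["pose"][:3,:3]
    u=q[:,:2]/q[:,2:];u=u*(1+c["k1"]*(u**2).sum(1,keepdims=True))
    K=np.array(c["camera_matrix"]);return np.c_[u[:,0]*K[0,0]+K[0,2],u[:,1]*K[1,1]+K[1,2]]
def blob(c,lo,hi,roi=None,minA=20):
    hsv=cv2.cvtColor(c["img"],cv2.COLOR_RGB2HSV);m=cv2.inRange(hsv,np.array(lo),np.array(hi))
    if roi:
        k=np.zeros_like(m);k[roi[1]:roi[3],roi[0]:roi[2]]=255;m&=k
    cs,_=cv2.findContours(m,cv2.RETR_EXTERNAL,cv2.CHAIN_APPROX_NONE)
    return [x for x in sorted(cs,key=cv2.contourArea,reverse=True) if cv2.contourArea(x)>=minA]
def plan(pos,yaw=None,cur=None):
    """units in tool frame to reach pos with tool down, x axis at world yaw (mod pi)"""
    s=bot.read_state();M=R.from_rotvec(s["tcp_rot"]);
    d=M.inv().apply(np.array(pos)-s["tool_pos"])/0.03
    out=[np.round(d,2)]
    if yaw is not None:
        best=None
        for k in(0,1):
            y=yaw+k*np.pi
            T=R.from_euler('z',y)*R.from_matrix(np.diag([1,-1,-1.]))
            v=(M.inv()*T).as_rotvec()
            if best is None or np.linalg.norm(v)<np.linalg.norm(best):best=v
        out.append(np.round(np.degrees(best)/6,2))
    print("shift",out[0],"turn",out[1] if len(out)>1 else "","q6",round(s["q"][5],2),"pos",np.round(s["tool_pos"],4),"yaw",tyaw(s))
def tyaw(s):
    x=R.from_rotvec(s["tcp_rot"]).as_matrix();return round(float(np.arctan2(x[1,0],x[0,0])),4)
E
python3 - <<'E'
from h import *
c=cam("top")
up=cv2.resize(c["img"][150:360,200:420,::-1],None,fx=3.6,fy=2.8*3.6/2.8*0.79,interpolation=cv2.INTER_CUBIC)
up=cv2.resize(c["img"][170:350,200:420,::-1],None,fx=3.3,fy=3.3,interpolation=cv2.INTER_CUBIC);cv2.imwrite("pics/t1.png",up)
up=cv2.resize(c["img"][230:360,420:570,::-1],None,fx=4,fy=4,interpolation=cv2.INTER_CUBIC);cv2.imwrite("pics/t2.png",up)
E
```

```text
(no output)
```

View pics/t1.png

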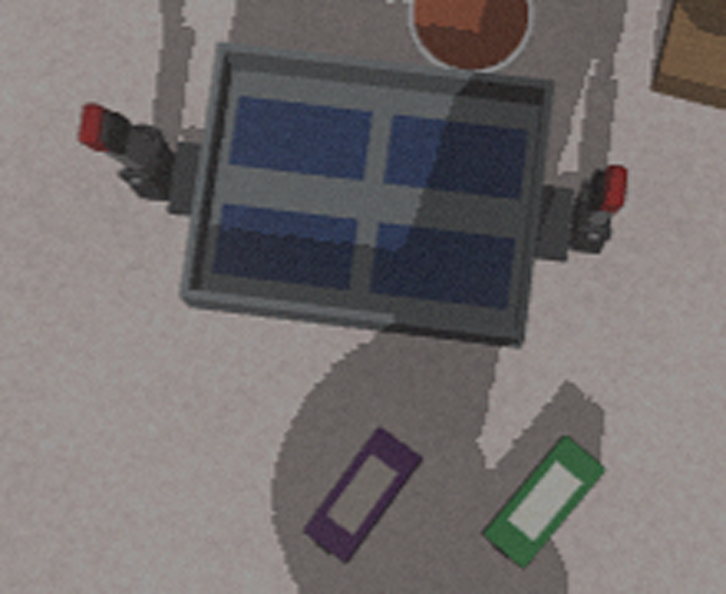

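View pics/t2.png

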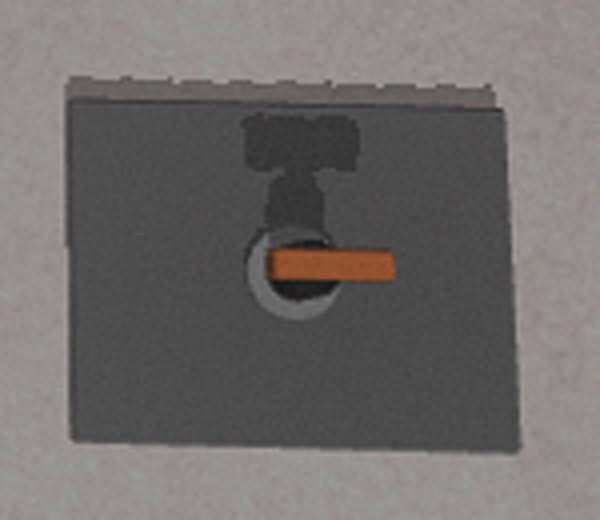

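Run:
```python
from h import *
from scipy.optimize import least_squares
c=cam("top");sc=cam("scene")
def fit(px,z,sx,sy,name,y0=0):
    W=w(c,px,z);m=W.mean(0)
    cor=np.array([[1,1],[1,-1],[-1,-1],[-1,1]])*[sx/2,sy/2]
    def f(p):
        cs,sn=np.cos(p[2]),np.sin(p[2]);P=cor@np.array([[cs,sn],[-sn,cs]])+p[:2]
        return (P-W[:,:2]).ravel()
    r=least_squares(f,[m[0],m[1],y0]);print(name,np.round(r.x,4),"resid mm",np.round(r.fun*1000,1).tolist());return r.x
k=lambda a,s,o:np.array(a)/s+o
# order: +x+y, +x-y, -x-y, -x+y  = TL TR BR BL
case=fit(k([[220,44],[552,80],[522,346],[182,300]],3.3,[200,170]),.052,.178,.232,"case")
lid=fit(k([[68,101],[505,108],[521,452],[72,440]],4,[420,230]),.014,.192,.246,"lid")
# boxes
for n,lo,hi in(("green",(45,60,20),(85,255,255)),("purple",(125,50,20),(165,255,255)),("blue",(100,60,20),(124,255,255)),("yellow",(20,110,40),(35,255,255)),("orange",(5,150,60),(18,255,255)),("red",(0,150,60),(5,255,255))):
    for b in blob(c,lo,hi)[:5]:
        q=cv2.minAreaRect(b);P=w(c,cv2.boxPoints(q),.036)
        print(n,np.round(q[0]),np.round(P.mean(0)[:2],4),[round(float(np.linalg.norm(P[i]-P[(i+1)%4])),4) for i in(0,1)],"yaw edge01",round(float(np.arctan2(*(P[1]-P[0])[[1,0]])),3),"edge12",round(float(np.arctan2(*(P[2]-P[1])[[1,0]])),3),cv2.contourArea(b))
```

```text
case [ 0.6302  0.0402 -0.1025] resid mm [0.0, 1.9, -2.4, -2.0, 2.3, -2.0, 0.1, 2.1]
lid [ 0.4859 -0.3662 -0.0008] resid mm [1.8, 0.4, 0.5, -0.0, -0.8, -0.5, -1.4, 0.1]
green [364. 321.] [ 0.4278 -0.0798] [0.0858, 0.0349] yaw edge01 -0.682 edge12 -2.248 596.5
purple [309. 319.] [0.4295 0.0402] [0.0852, 0.0356] yaw edge01 -0.612 edge12 -2.18 584.5
blue [334. 250.] [ 0.584  -0.0093] [0.0486, 0.0931] yaw edge01 -0.096 edge12 -1.677 820.5
blue [286. 244.] [0.595  0.0971] [0.0485, 0.0926] yaw edge01 -0.076 edge12 -1.672 803.0
blue [338. 217.] [ 0.6598 -0.0168] [0.0488, 0.0938] yaw edge01 -0.087 edge12 -1.67 801.5
blue [291. 211.] [0.6708 0.09  ] [0.049, 0.0937] yaw edge01 -0.081 edge12 -1.68 796.0
blue [ 52. 168.] [0.7665 0.6496] [0.2492, 0.1271] yaw edge01 -0.324 edge12 -1.999 319.5
orange [503. 296.] [ 0.4907 -0.3816] [0.0654, 0.0153] yaw edge01 -1.549 edge12 3.101 187.0
red [227. 207.] [0.6781 0.235 ] [0.0092, 0.0234] yaw edge01 -1.553 edge12 -3.087 31.0
red [386. 227.] [ 0.6395 -0.1266] [0.029, 0.011] yaw edge01 -0.172 edge12 -1.736 30.0
```

Run:
```python
from h import *
from scipy.optimize import least_squares
c=cam("top")
bs=blob(c,(100,60,20),(124,255,255))[:4]
px=np.array([np.mean(cv2.boxPoints(cv2.minAreaRect(b)),0) for b in bs])
mod=np.array([[-39,-55],[-39,55],[39,-55],[39,55]])/1000
W=w(c,px,.007)
def f(p):
    cs,sn=np.cos(p[2]),np.sin(p[2]);return (mod@np.array([[cs,sn],[-sn,cs]])+p[:2]-W[:,:2]).ravel()
r=least_squares(f,[.63,.04,-.1]);print("mats",r.x,np.round(r.fun*1000,1))
for nm in("top","scene"):
    c=cam(nm); x=r.x
    im=c["img"][:,:,::-1].copy()
    def tr(x,P):
        cs,sn=np.cos(x[2]),np.sin(x[2]);P=np.array(P,float);return np.c_[P[:,:2]@np.array([[cs,sn],[-sn,cs]])+x[:2],P[:,2]]
    def poly(x,sx,sy,z,col):
        p=proj(c,tr(x,[[a*sx/2,b*sy/2,z] for a,b in((1,1),(1,-1),(-1,-1),(-1,1))]))
        cv2.polylines(im,[np.round(p*8).astype(int)],True,col,1,cv2.LINE_AA,3)
    for y in(x,):
        poly(y,.178,.232,.052,(0,255,0)); poly(y,.166,.220,.006,(0,255,255))
    for m in mod: 
        q=proj(c,tr(x,[[m[0],m[1],.007],]))[0];cv2.circle(im,tuple(np.round(q).astype(int)),1,(0,0,255),-1)
    L=np.array([.4859,-.3662,-.0008]);poly(L,.192,.246,.014,(0,255,0));poly(L,.016,.064,.086,(255,255,0))
    for B in([.4278,-.0798,-.682],[.4295,.0402,-.612]):poly(B,.086,.036,.036,(0,0,255))
    for sg in(1,-1):
        for th in (1.55,1.85):
            q=proj(c,tr(x,[[0,sg*(.152-.067*np.cos(th)),.072+.067*np.sin(th)]]))[0];cv2.circle(im,tuple(np.round(q).astype(int)),1,(0,255,0),-1)
    if nm=="top": im=cv2.resize(im[150:360,200:570],None,fx=2.1,fy=2.1,interpolation=cv2.INTER_CUBIC)
    else: im=cv2.resize(im[160:380,80:480],None,fx=2,fy=2,interpolation=cv2.INTER_CUBIC)
    cv2.imwrite(f"pics/o_{nm}.png",im)
```

```text
mats [0.63313389 0.04138569 1.47105245] [ 95.4   6.4 -91.8  25.3  14.1 -17.7 -17.7 -14. ]
```

View pics/o_top.png

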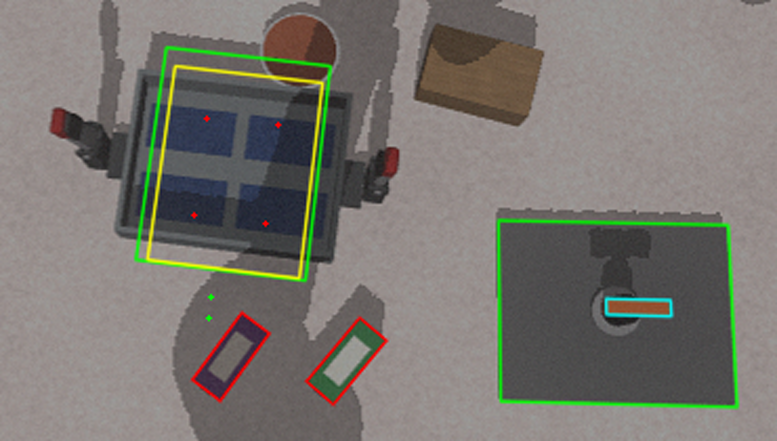

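View pics/o_scene.png

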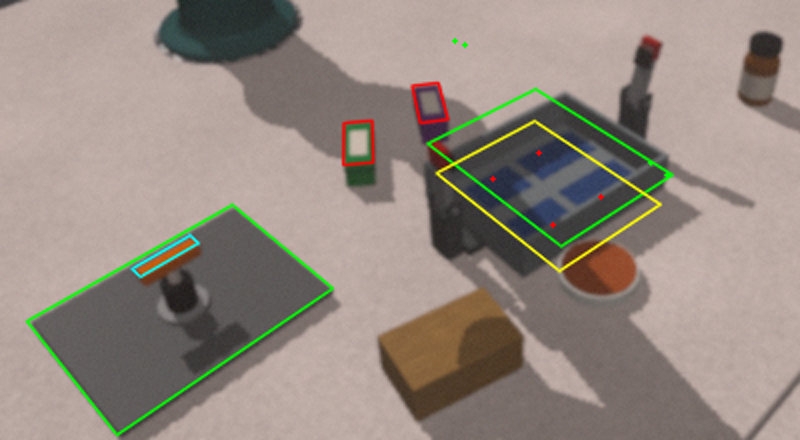

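Run:
```python
from h import *
from scipy.optimize import least_squares
mod=np.array([[-39,-55],[-39,55],[39,-55],[39,55]])/1000
for nm in("top","scene"):
    c=cam(nm)
    bs=blob(c,(100,60,20),(124,255,255),(200,150,430,300))[:4]
    px=np.array([np.mean(cv2.boxPoints(cv2.minAreaRect(b)),0) for b in bs]) if nm=="top" else np.array([[cv2.moments(b)["m10"]/cv2.moments(b)["m00"],cv2.moments(b)["m01"]/cv2.moments(b)["m00"]] for b in bs])
    W=w(c,px,.007)
    g=np.array([.632,.041])
    d=W[:,:2]-g;cs,sn=np.cos(-.09),np.sin(-.09);l=d@np.array([[cs,-sn],[sn,cs]])
    idx=[int(np.argmin(np.linalg.norm(mod-q,axis=1))) for q in l];print(nm,px.round(1).tolist(),idx)
    def f(p):
        cs,sn=np.cos(p[2]),np.sin(p[2]);return (mod[idx]@np.array([[cs,sn],[-sn,cs]])+p[:2]-W[:,:2]).ravel()
    r=least_squares(f,[.63,.04,-.1]);print("mats",r.x.round(4),np.round(r.fun*1000,1))
    h=blob(c,(5,150,60),(18,255,255),(80,200,580,400))[0]
    q=cv2.minAreaRect(h)[0];print("handle at z .078/.082/.086",[w(c,[q],z)[0,:2].round(4) for z in(.078,.082,.086)])
```

```text
top [[333.6000061035156, 250.0], [286.20001220703125, 244.1999969482422], [337.70001220703125, 217.10000610351562], [290.70001220703125, 211.39999389648438]] [0, 1, 2, 3]
mats [ 0.633   0.0413 -0.1021] [-0.1 -0.1 -0.   0.2  0.1 -0.  -0.  -0.1]
handle at z .078/.082/.086 [array([ 0.4874, -0.3676]), array([ 0.4871, -0.3662]), array([ 0.4868, -0.3649])]
scene [[357.5, 237.3], [328.9, 253.5], [376.9, 250.9], [348.2, 268.2]] [1, 0, 3, 2]
mats [ 0.6311  0.046  -0.1019] [-3.5  7.2 -5.2 -6.6  5.2  6.9  3.5 -7.5]
handle at z .078/.082/.086 [array([ 0.8013, -0.076 ]), array([ 0.8035, -0.0793]), array([ 0.8057, -0.0825])]
```

```bash
cat >> h.py <<'E'
from scipy.optimize import least_squares as _ls
def rep(pos,yaw,nmin=1,tilt=True):
    """one row, repeated n times, to reach the pose (tool down)"""
    s=bot.read_state();M=R.from_rotvec(s["tcp_rot"]);p0=s["tool_pos"]
    T=min((R.from_euler('z',yaw+k*np.pi)*R.from_matrix(np.diag([1,-1,-1.])) for k in(0,1)),key=lambda T:(M.inv()*T).magnitude())
    v=np.degrees((M.inv()*T).as_rotvec())/6
    L=np.linalg.norm(np.array(pos)-p0)/.03
    n=max(nmin,int(np.ceil(max(L/.95,np.abs(v).max()/.98))))
    while 1:
        a=np.round(v/n,3)
        A=R.from_rotvec(np.radians(6*a))
        S=np.zeros((3,3));Q=M
        for i in range(n):S+=Q.as_matrix();Q=Q*A
        d=np.linalg.solve(S,np.array(pos)-p0)/.03
        if np.abs(d).max()<=1:break
        n+=1
    print(f"n={n} row={np.round(d,3).tolist()+a.tolist()} q6={s['q'][5]:.2f} pos={p0.round(4)} yaw={tyaw(s)} f={s['wrist_force'].round(1)} wid={s['width']:.3f} t={s['time']:.2f}")
E
python3 - <<'E'
from h import *
rep([.428,-.080,.15],.889)
E
```

```text
n=20 row=[-0.961, -0.168, 0.159, -0.0, -0.0, 0.527] q6=-0.04 pos=[ 0.2769 -0.6156  0.2453] yaw=-1.148 f=[-0.1 -0.9  0.1] wid=0.998 t=0.55
```

arm_command:
  steps: [-0.961, -0.168, 0.159, 0, 0, 0.527, 0.7, -0.961, -0.168, 0.159, 0, 0, 0.527, 0.7, -0.961, -0.168, 0.159, 0, 0, 0.527, 0.7, -0.961, -0.168, 0.159, 0, 0, 0.527, 0.7, -0.961, -0.168, 0.159, 0, 0, 0.527, 0.7, -0.961, -0.168, 0.159, 0, 0, 0.527, 0.7, -0.961, -0.168, 0.159, 0, 0, 0.527, 0.7, -0.961, -0.168, 0.159, 0, 0, 0.527, 0.7, -0.961, -0.168, 0.159, 0, 0, 0.527, 0.7, -0.961, -0.168, 0.159, 0, 0, 0.527, 0.7]
  squeeze: 60

```text
time: 1.8
tool_pos: [0.2766, -0.3257, 0.1977]
tcp_rot: [-2.071, 2.362, -0.001]
wrist_force: [0.0, -0.0, 0.3]
width: 0.702
```

arm_command:
  steps: [-0.961, -0.168, 0.159, 0, 0, 0.527, 0.7, -0.961, -0.168, 0.159, 0, 0, 0.527, 0.7, -0.961, -0.168, 0.159, 0, 0, 0.527, 0.7, -0.961, -0.168, 0.159, 0, 0, 0.527, 0.7, -0.961, -0.168, 0.159, 0, 0, 0.527, 0.7, -0.961, -0.168, 0.159, 0, 0, 0.527, 0.7, -0.961, -0.168, 0.159, 0, 0, 0.527, 0.7, -0.961, -0.168, 0.159, 0, 0, 0.527, 0.7, -0.961, -0.168, 0.159, 0, 0, 0.527, 0.7, -0.961, -0.168, 0.159, 0, 0, 0.527, 0.7]

```text
time: 3.05
tool_pos: [0.4285, -0.0794, 0.1501]
tcp_rot: [-1.35, 2.836, -0.001]
wrist_force: [0.4, -1.3, 0.4]
width: 0.701
```

Run:
```python
from h import *
c=cam("wrist");cv2.imwrite("pics/w1.png",c["img"][:,:,::-1])
for n,lo,hi in(("green",(45,60,20),(85,255,255)),("purple",(125,50,20),(165,255,255))):
    for b in blob(c,lo,hi,minA=300)[:1]:
        P=w(c,b[:,0],.036)[:,:2]*1000;q=cv2.minAreaRect(P.astype(np.float32));print(n,q)
rep([.428,-.080,.15],.889)
```

```text
green ((430.8426208496094, -82.63778686523438), (34.8365592956543, 86.05181884765625), 50.84943771362305)
purple ((448.6331787109375, 20.1373291015625), (44.6556510925293, 57.495849609375), 55.26655578613281)
n=1 row=[0.11, 0.017, -0.005, -0.01, 0.027, -0.022] q6=2.02 pos=[ 0.4305 -0.0778  0.1499] yaw=-2.2549 f=[1.4 0.1 0.4] wid=0.702 t=3.10
```

View pics/w1.png

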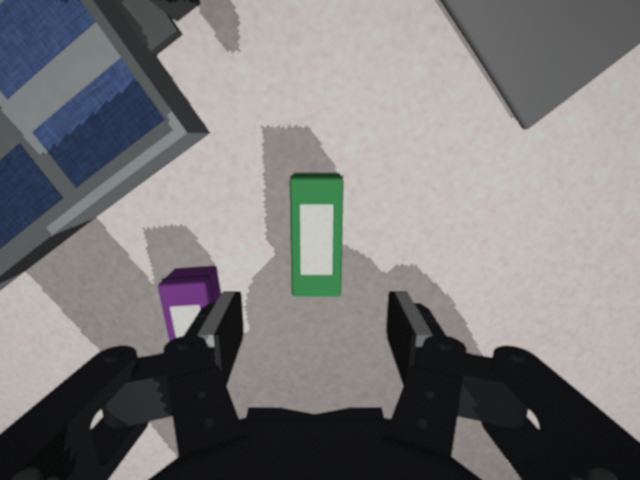

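The wrist view shows the green box upright in the frame at about (317,235), ahead of the jaws. It measures 35x86 mm and agrees with the top camera to within 3 mm.

Run:
```python
from h import *
rep([.4295,-.081,.024],.888)
```

```text
n=5 row=[0.022, -0.008, 0.839, -0.002, 0.005, -0.003] q6=2.02 pos=[ 0.4305 -0.0778  0.1499] yaw=-2.2549 f=[1.4 0.1 0.4] wid=0.702 t=3.10
```

arm_command:
  steps: [0.055, -0.02, 0.84, 0, 0, 0, 0.7, 0.055, -0.02, 0.84, 0, 0, 0, 0.7, 0, 0, 0.84, 0, 0, 0, 0.7, 0, 0, 0.84, 0, 0, 0, 0.7, 0, 0, 0.84, 0, 0, 0, 0.7, 0, 0, 0, 0, 0, 0, 0.7]

```text
time: 3.85
tool_pos: [0.4245, -0.0832, 0.0224]
tcp_rot: [1.351, -2.832, -0.005]
wrist_force: [-0.2, -0.1, -0.5]
width: 0.701
```

arm_command:
  steps: [0, 0, 0, 0, 0, 0, 0, 0, 0, 0, 0, 0, 0, 0, 0, 0, 0, 0, 0, 0, 0, 0, 0, 0, 0, 0, 0, 0, 0, 0, -0.5, 0, 0, 0, 0, 0, 0, -1, 0, 0, 0, 0]

```text
time: 4.6
tool_pos: [0.4249, -0.0831, 0.0687]
tcp_rot: [1.351, -2.833, -0.004]
wrist_force: [-0.0, 0.3, -0.4]
width: 0.411
```

Run:
```python
from h import *
c=cam("wrist");cv2.imwrite("pics/w2.png",c["img"][:,:,::-1])
x=[.632,.041,-.102]
cs,sn=np.cos(x[2]),np.sin(x[2])
for y in(-.055,.055):
    print("target",x[0]-sn*y,x[1]+cs*y)
print(bot.read_state()["q"].round(2))
rep([.632+.102*-.055,.041-.055,.13],-.102)
```

```text
target 0.626399722680883 -0.013714137971359681
target 0.6376002773191171 0.09571413797135969
[-0.25 -0.01  2.26  0.    0.89  2.  ]
n=10 row=[-0.725, -0.076, -0.188, -0.003, 0.003, 0.947] q6=2.00 pos=[ 0.4286 -0.084   0.0733] yaw=-2.2516 f=[ 1.8 -0.4  2.1] wid=0.409 t=4.65
```

View pics/w2.png

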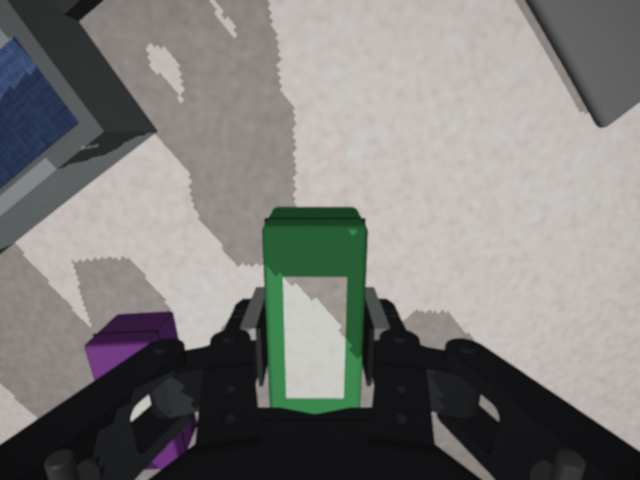

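```bash
sed -i 's/def rep(pos,yaw,nmin=1,tilt=True):/def rep(pos,yaw,nmin=1,K=(0,1)):/; s/for k in(0,1)),key=lambda T/for k in K),key=lambda T/' h.py
python3 - <<'E'
from h import *
for i in range(4):
    print(bot.read_state()["tool_pos"])
rep([.6265,-.0137,.13],-.102,K=(0,))
E
```

```text
[ 0.42855129 -0.08400525  0.07325683]
[ 0.42855129 -0.08400525  0.07325683]
[ 0.42855129 -0.08400525  0.07325683]
[ 0.42855129 -0.08400525  0.07325683]
n=21 row=[0.001, -0.407, -0.089, -0.002, -0.001, -0.977] q6=2.00 pos=[ 0.4286 -0.084   0.0733] yaw=-2.2516 f=[ 1.8 -0.4  2.1] wid=0.409 t=4.65
```

arm_command:
  steps: [0, 0, -0.24, 0, 0, -0.977, 0, 0, 0, -0.24, 0, 0, -0.977, 0, 0, 0, -0.24, 0, 0, -0.977, 0, 0, 0, -0.24, 0, 0, -0.977, 0, 0, 0, -0.24, 0, 0, -0.977, 0, 0, 0, -0.24, 0, 0, -0.977, 0, 0, 0, -0.24, 0, 0, -0.977, 0, 0, 0, -0.24, 0, 0, -0.977, 0, 0, 0, -0.24, 0, 0, -0.977, 0, 0, 0, -0.24, 0, 0, -0.977, 0]

```text
time: 5.9
tool_pos: [0.4263, -0.0835, 0.1415]
tcp_rot: [-2.57, 1.806, -0.0]
wrist_force: [0.8, -0.5, -0.8]
width: 0.41
```

Run:
```python
from h import *
rep([.6265,-.0137,.13],-.102,K=(0,))
```

```text
n=11 row=[0.337, -0.587, 0.035, -0.0, -0.0, -0.975] q6=0.97 pos=[ 0.4263 -0.0835  0.1415] yaw=-1.2252 f=[ 0.8 -0.5 -0.8] wid=0.410 t=5.90
```

arm_command:
  steps: [0.337, -0.587, 0.035, 0, 0, -0.975, 0, 0.337, -0.587, 0.035, 0, 0, -0.975, 0, 0.337, -0.587, 0.035, 0, 0, -0.975, 0, 0.337, -0.587, 0.035, 0, 0, -0.975, 0, 0.337, -0.587, 0.035, 0, 0, -0.975, 0, 0.337, -0.587, 0.035, 0, 0, -0.975, 0, 0.337, -0.587, 0.035, 0, 0, -0.975, 0, 0.337, -0.587, 0.035, 0, 0, -0.975, 0, 0.337, -0.587, 0.035, 0, 0, -0.975, 0, 0.337, -0.587, 0.035, 0, 0, -0.975, 0]

```text
time: 7.15
tool_pos: [0.6138, -0.0294, 0.1307]
tcp_rot: [3.125, -0.32, -0.0]
wrist_force: [0.3, -0.2, -0.2]
width: 0.407
```

arm_command:
  steps: [0.337, -0.587, 0.035, 0, 0, -0.975, 0, 0, 0, 0, 0, 0, 0, 0]

```text
time: 7.4
tool_pos: [0.6274, -0.0137, 0.1296]
tcp_rot: [-3.137, 0.165, -0.0]
wrist_force: [-0.7, 0.5, -0.3]
width: 0.41
```

Run:
```python
from h import *
c=cam("wrist");cv2.imwrite("pics/w3.png",c["img"][:,:,::-1])
rep([.6265,-.0137,.13],-.102,K=(0,))
c=cam("top");cv2.imwrite("pics/t3.png",c["img"][:,:,::-1])
```

```text
n=1 row=[-0.011, -0.02, -0.018, 0.003, 0.004, -0.039] q6=0.04 pos=[ 0.6268 -0.0143  0.1295] yaw=-0.106 f=[-0.1  0.5 -0.9] wid=0.408 t=7.45
```

View pics/w3.png

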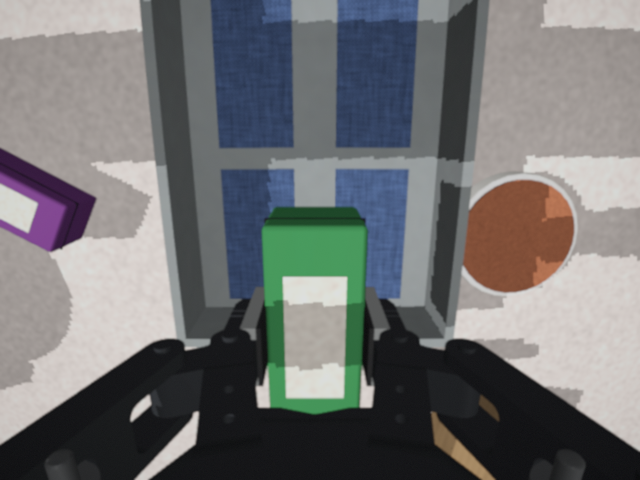

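View pics/t3.png

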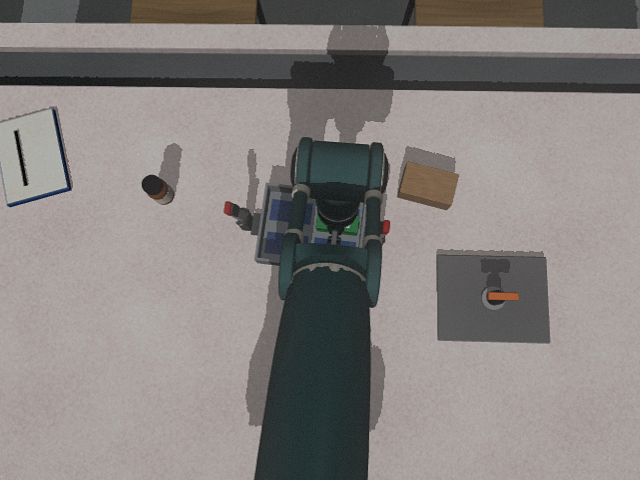

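The wrist view shows the green box square to the case, centred between the mat columns (about x=315), with clear walls on both sides.

arm_command:
  steps: [0, 0, 0.82, 0, 0, 0, 0, 0, 0, 0.82, 0, 0, 0, 0, 0, 0, 0.82, 0, 0, 0, 0, 0, 0, 0.8, 0, 0, 0, 0, 0, 0, 0, 0, 0, 0, 0]

```text
time: 8.12
tool_pos: [0.6261, -0.0154, 0.0311]
tcp_rot: [3.137, -0.169, -0.002]
wrist_force: [-0.0, -0.4, -0.3]
width: 0.412
```

Run:
```python
from h import *
rep([.6265,-.0137,.13],-.102,K=(0,))
```

```text
n=4 row=[0.001, -0.015, -0.824, 0.001, 0.003, -0.013] q6=0.04 pos=[ 0.6261 -0.0154  0.0311] yaw=-0.1076 f=[-0.  -0.4 -0.3] wid=0.412 t=8.12
```

arm_command:
  steps: [0, 0, 0.05, 0, 0, 0, 0, 0, 0, 0, 0, 0, 0, 0.65, 0, 0, 0, 0, 0, 0, 0.65, 0, 0, 0, 0, 0, 0, 0.65, 0, 0, -0.8, 0, 0, 0, 0.65, 0, 0, -0.8, 0, 0, 0, 0.65, 0, 0, -0.8, 0, 0, 0, 0.65, 0, 0, -0.9, 0, 0, 0, 0.65, 0, 0, 0, 0, 0, 0, 0.65]

```text
time: 9.25
tool_pos: [0.6292, -0.0147, 0.132]
tcp_rot: [3.137, -0.166, 0.009]
wrist_force: [0.9, 1.0, -0.4]
width: 0.648
```

Run:
```python
from h import *
c=cam("wrist");cv2.imwrite("pics/w4.png",c["img"][:,:,::-1])
# purple, and green
for n,lo,hi in(("green",(45,60,20),(85,255,255)),):
    for b in blob(c,lo,hi,minA=300)[:1]:
        P=w(c,b[:,0],.043)[:,:2]*1000;q=cv2.minAreaRect(P.astype(np.float32));print(n,q)
rep([.4295,.0405,.15],.959)
c=cam("top");cv2.imwrite("pics/t4.png",c["img"][:,:,::-1])
```

```text
green ((627.6368408203125, -15.36423110961914), (88.73037719726562, 35.97830581665039), 83.83641815185547)
n=11 row=[-0.521, -0.395, -0.061, 0.001, -0.002, -0.924] q6=0.04 pos=[ 0.6279 -0.0146  0.1301] yaw=-0.1055 f=[-0.1 -0.1 -0.6] wid=0.653 t=9.30
```

View pics/w4.png

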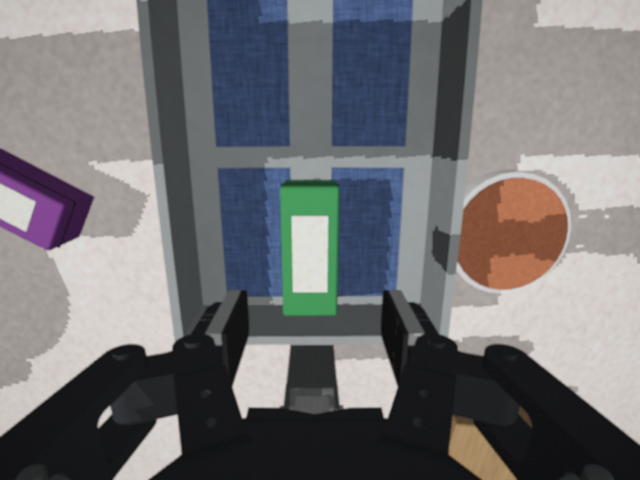

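Green lies flat in the case, centred at (0.628, -0.015). Next is purple.

arm_command:
  steps: [-0.521, -0.395, -0.061, 0, 0, -0.924, 0.7, -0.521, -0.395, -0.061, 0, 0, -0.924, 0.7, -0.521, -0.395, -0.061, 0, 0, -0.924, 0.7, -0.521, -0.395, -0.061, 0, 0, -0.924, 0.7, -0.521, -0.395, -0.061, 0, 0, -0.924, 0.7, -0.521, -0.395, -0.061, 0, 0, -0.924, 0.7, -0.521, -0.395, -0.061, 0, 0, -0.924, 0.7, -0.521, -0.395, -0.061, 0, 0, -0.924, 0.7, -0.521, -0.395, -0.061, 0, 0, -0.924, 0.7, -0.521, -0.395, -0.061, 0, 0, -0.924, 0.7]

```text
time: 10.6
tool_pos: [0.4458, 0.0446, 0.1454]
tcp_rot: [-2.851, -1.317, 0.005]
wrist_force: [-0.3, 0.1, -1.3]
width: 0.703
```

arm_command:
  steps: [-0.521, -0.395, -0.061, 0, 0, -0.924, 0.7, 0, 0, 0, 0, 0, 0, 0.7, 0, 0, 0, 0, 0, 0, 0.7]

```text
time: 10.98
tool_pos: [0.4288, 0.0404, 0.1485]
tcp_rot: [-2.788, -1.447, 0.001]
wrist_force: [0.0, 0.2, 0.0]
width: 0.702
```

Run:
```python
from h import *
c=cam("wrist");cv2.imwrite("pics/w5.png",c["img"][:,:,::-1])
for n,lo,hi in(("purple",(125,50,20),(165,255,255)),):
    for b in blob(c,lo,hi,minA=300)[:1]:
        P=w(c,b[:,0],.036)[:,:2]*1000;q=cv2.minAreaRect(P.astype(np.float32));print(n,q)
rep([.4295,.0405,.024],.959)
```

```text
purple ((429.2690124511719, 40.43480682373047), (34.63652038574219, 87.36705780029297), 55.08688735961914)
n=5 row=[0.002, 0.002, 0.832, -0.0, 0.0, -0.003] q6=-0.92 pos=[0.4291 0.0405 0.1487] yaw=0.9575 f=[ 0.9 -0.3  0.5] wid=0.698 t=11.03
```

View pics/w5.png

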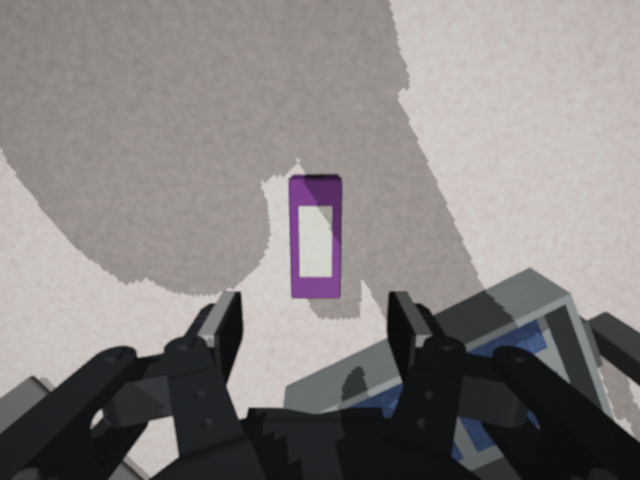

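The purple box is centred ahead of the jaws at about (315,238), with its pose confirmed at (0.429, 0.040).

arm_command:
  steps: [0, 0, 0.83, 0, 0, 0, 0.7, 0, 0, 0.83, 0, 0, 0, 0.7, 0, 0, 0.83, 0, 0, 0, 0.7, 0, 0, 0.83, 0, 0, 0, 0.7, 0, 0, 0.83, 0, 0, 0, 0.7, 0, 0, 0, 0, 0, 0, 0, 0, 0, 0, 0, 0, 0, 0, 0, 0, 0, 0, 0, 0, 0, 0, 0, 0, 0, 0, 0, 0, 0, 0, 0, 0, 0, 0, 0]

```text
time: 12.28
tool_pos: [0.429, 0.0404, 0.0252]
tcp_rot: [2.787, 1.449, 0.002]
wrist_force: [-0.1, 0.1, -1.3]
width: 0.408
```

arm_command:
  steps: [0, 0, -0.9, 0, 0, 0, 0, 0, 0, -0.9, 0, 0, 0, 0, 0, 0, -0.9, 0, 0, 0, 0, 0, 0, -0.9, 0, 0, 0, 0, 0, 0, 0, 0, 0, 0, 0]

```text
time: 12.9
tool_pos: [0.4308, 0.0405, 0.1351]
tcp_rot: [2.785, 1.448, 0.008]
wrist_force: [-0.9, -0.0, -1.4]
width: 0.407
```

Run:
```python
from h import *
rep([.6385,.096,.13],-.104,K=(0,))
```

```text
n=11 row=[0.667, 0.145, 0.017, 0.002, -0.005, 0.923] q6=-0.92 pos=[0.4308 0.0405 0.1351] yaw=0.9589 f=[-0.9 -0.  -1.4] wid=0.407 t=12.90
```

arm_command:
  steps: [0.667, 0.145, 0.017, 0, 0, 0.923, 0, 0.667, 0.145, 0.017, 0, 0, 0.923, 0, 0.667, 0.145, 0.017, 0, 0, 0.923, 0, 0.667, 0.145, 0.017, 0, 0, 0.923, 0, 0.667, 0.145, 0.017, 0, 0, 0.923, 0, 0.667, 0.145, 0.017, 0, 0, 0.923, 0, 0.667, 0.145, 0.017, 0, 0, 0.923, 0, 0.667, 0.145, 0.017, 0, 0, 0.923, 0, 0.667, 0.145, 0.017, 0, 0, 0.923, 0, 0.667, 0.145, 0.017, 0, 0, 0.923, 0]

```text
time: 14.15
tool_pos: [0.6158, 0.1004, 0.1254]
tcp_rot: [3.141, -0.017, -0.004]
wrist_force: [-0.7, 0.4, -0.9]
width: 0.408
```

arm_command:
  steps: [0.667, 0.145, 0.017, 0, 0, 0.923, 0, 0, 0, 0, 0, 0, 0, 0, 0, 0, 0, 0, 0, 0, 0]

```text
time: 14.52
tool_pos: [0.6348, 0.0959, 0.1256]
tcp_rot: [3.137, -0.162, -0.004]
wrist_force: [0.1, -0.5, -0.7]
width: 0.414
```

Run:
```python
from h import *
c=cam("wrist");cv2.imwrite("pics/w6.png",c["img"][:,:,::-1])
rep([.6385,.096,.031],-.104,K=(0,))
```

```text
n=4 row=[0.032, -0.003, 0.791, 0.001, 0.006, 0.002] q6=0.21 pos=[0.6348 0.096  0.1259] yaw=-0.1032 f=[-1.1 -0.  -0.3] wid=0.410 t=14.57
```

View pics/w6.png

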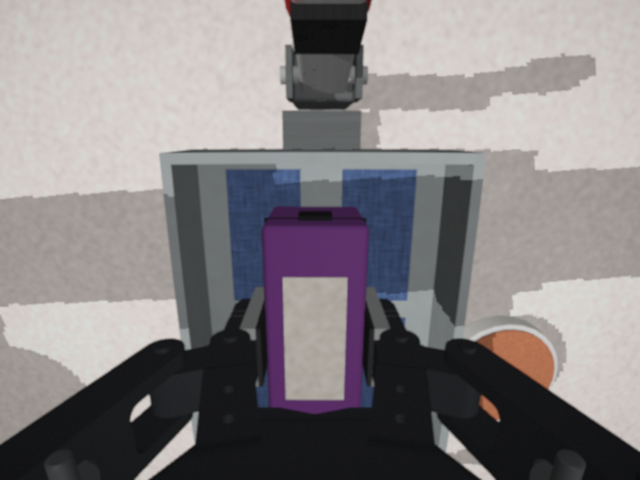

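The purple box is square over the left half of the case, about 4 mm left of the mat centreline. I'll correct that during the descent.

arm_command:
  steps: [0.06, 0, 0.8, 0, 0, 0, 0, 0.06, 0, 0.8, 0, 0, 0, 0, 0, 0, 0.8, 0, 0, 0, 0, 0, 0, 0.78, 0, 0, 0, 0, 0, 0, 0, 0, 0, 0, 0, 0, 0, 0, 0, 0, 0, 0.65, 0, 0, 0, 0, 0, 0, 0.65, 0, 0, 0, 0, 0, 0, 0.65]

```text
time: 15.58
tool_pos: [0.6399, 0.0956, 0.0321]
tcp_rot: [-3.137, 0.164, -0.001]
wrist_force: [1.0, -0.5, 0.8]
width: 0.654
```

arm_command:
  steps: [0, 0, -0.9, 0, 0, 0, 0.65, 0, 0, -0.9, 0, 0, 0, 0.65, 0, 0, -0.9, 0, 0, 0, 0.65, 0, 0, -0.9, 0, 0, 0, 0.65, 0, 0, -0.9, 0, 0, 0, 0.65, 0, 0, 0, 0, 0, 0, 0.65, 0, 0, 0, 0, 0, 0, 0.65]

```text
time: 16.45
tool_pos: [0.6392, 0.0955, 0.1657]
tcp_rot: [3.137, -0.164, -0.002]
wrist_force: [-0.2, 0.0, -0.5]
width: 0.651
```

Run:
```python
from h import *
c=cam("wrist");cv2.imwrite("pics/w7.png",c["img"][:,:,::-1])
for b in blob(c,(125,50,20),(165,255,255),minA=300)[:1]:
        P=w(c,b[:,0],.043)[:,:2]*1000;q=cv2.minAreaRect(P.astype(np.float32));print(q)
rep([.487,-.366,.20],0)
```

```text
((639.9528198242188, 96.18536376953125), (86.72742462158203, 35.83622741699219), 83.81351470947266)
n=18 row=[-0.233, 0.869, -0.064, 0.0, 0.001, -0.055] q6=0.21 pos=[0.6387 0.0954 0.165 ] yaw=-0.1044 f=[-0.1 -1.3 -0.3] wid=0.648 t=16.50
```

View pics/w7.png

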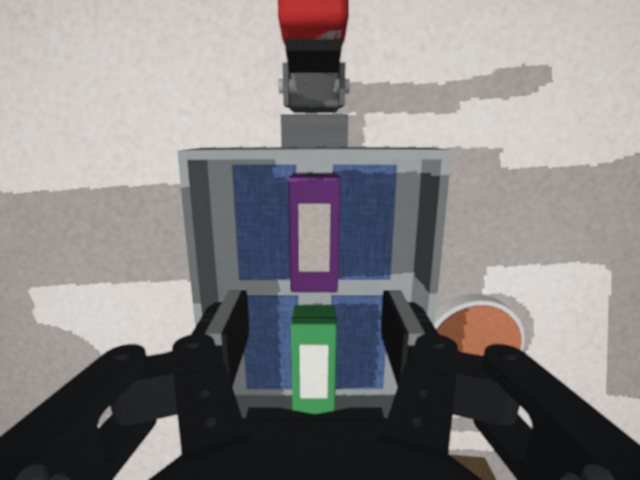

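Both boxes lie flat in the case. I'll rise and move to the lid.

arm_command:
  steps: [0, 0, -0.9, 0, 0, 0, 0.65, -0.5, 0, -0.9, 0, 0, 0, 0.65, -0.5, 0.4, -0.5, 0, 0, 0, 0.65]

```text
time: 16.88
tool_pos: [0.6083, 0.0872, 0.2352]
tcp_rot: [-3.137, 0.163, 0.002]
wrist_force: [0.3, -0.9, 0.8]
width: 0.647
```

Run:
```python
from h import *
rep([.487,-.366,.21],0)
```

```text
n=17 row=[-0.189, 0.901, 0.049, -0.0, 0.001, -0.058] q6=0.21 pos=[0.6083 0.0872 0.2352] yaw=-0.1035 f=[ 0.3 -0.9  0.8] wid=0.647 t=16.88
```

arm_command:
  steps: [-0.189, 0.901, 0.049, 0, 0, -0.058, 0.65, -0.189, 0.901, 0.049, 0, 0, -0.058, 0.65, -0.189, 0.901, 0.049, 0, 0, -0.058, 0.65, -0.189, 0.901, 0.049, 0, 0, -0.058, 0.65, -0.189, 0.901, 0.049, 0, 0, -0.058, 0.65, -0.189, 0.901, 0.049, 0, 0, -0.058, 0.65, -0.189, 0.901, 0.049, 0, 0, -0.058, 0.65, -0.189, 0.901, 0.049, 0, 0, -0.058, 0.65, -0.189, 0.901, 0.049, 0, 0, -0.058, 0.65, -0.189, 0.901, 0.049, 0, 0, -0.058, 0.65]

```text
time: 18.12
tool_pos: [0.5301, -0.1788, 0.2188]
tcp_rot: [-3.14, 0.068, 0.005]
wrist_force: [0.7, -0.4, 0.5]
width: 0.651
```

arm_command:
  steps: [-0.189, 0.901, 0.049, 0, 0, -0.058, 0.65, -0.189, 0.901, 0.049, 0, 0, -0.058, 0.65, -0.189, 0.901, 0.049, 0, 0, -0.058, 0.65, -0.189, 0.901, 0.049, 0, 0, -0.058, 0.65, -0.189, 0.901, 0.049, 0, 0, -0.058, 0.65, -0.189, 0.901, 0.049, 0, 0, -0.058, 0.65, -0.189, 0.901, 0.049, 0, 0, -0.058, 0.65, 0, 0, 0, 0, 0, 0, 0.65, 0, 0, 0, 0, 0, 0, 0.65]

```text
time: 19.25
tool_pos: [0.4864, -0.3656, 0.2092]
tcp_rot: [-3.14, 0.002, 0.003]
wrist_force: [-0.0, 0.2, -0.5]
width: 0.65
```

Run:
```python
from h import *
c=cam("wrist");cv2.imwrite("pics/w8.png",c["img"][:,:,::-1])
for b in blob(c,(5,150,60),(18,255,255),minA=200)[:2]:
        P=w(c,b[:,0],.086)[:,:2]*1000;q=cv2.minAreaRect(P.astype(np.float32));print(q)
rep([.487,-.366,.09],0)
c=cam("top");cv2.imwrite("pics/t8.png",c["img"][:,:,::-1])
```

```text
((488.0819091796875, -365.00244140625), (62.57965087890625, 16.342334747314453), 89.40702819824219)
n=5 row=[0.003, 0.005, 0.797, -0.003, 0.002, -0.002] q6=-0.68 pos=[ 0.4867 -0.3654  0.2096] yaw=-0.0009 f=[-0.2  0.9  0.1] wid=0.650 t=19.30
```

View pics/w8.png

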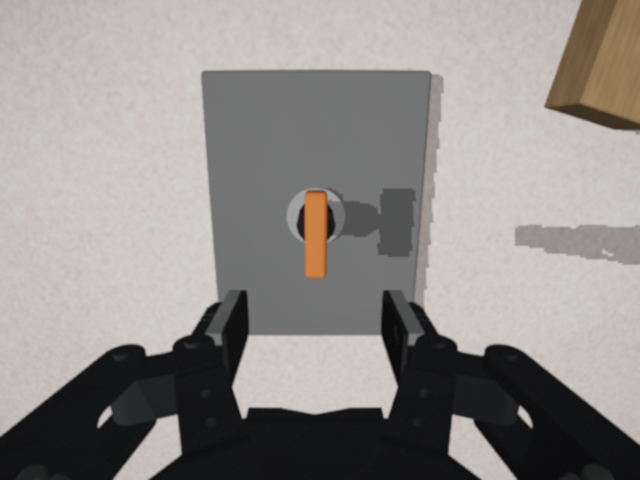

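View pics/t8.png

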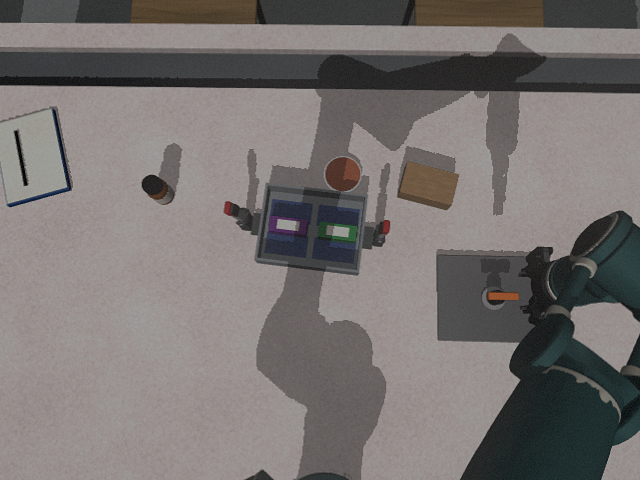

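The handle is at about (315,235) in the wrist view and measures (0.488, -0.365), agreeing with the top view. Both boxes show flat in the case in the top picture.

arm_command:
  steps: [0.015, 0, 0.9, 0, 0, 0, 0.6, 0.015, 0, 0.9, 0, 0, 0, 0.5, 0, 0, 0.9, 0, 0, 0, 0.45, 0, 0, 0.9, 0, 0, 0, 0.45, 0, 0, 0.88, 0, 0, 0, 0.45, 0, 0, 0, 0, 0, 0, 0.45]
  squeeze: 110

```text
time: 20.1
tool_pos: [0.4863, -0.3641, 0.0737]
tcp_rot: [-3.138, -0.0, 0.007]
wrist_force: [0.3, -0.3, -0.1]
width: 0.453
```

Run:
```python
from h import *
rep([.4875,-.3655,.075],0)
```

```text
n=1 row=[0.041, 0.047, -0.043, -0.035, 0.042, 0.0] q6=-0.68 pos=[ 0.4863 -0.3641  0.0737] yaw=0.0 f=[ 0.3 -0.3 -0.1] wid=0.453 t=20.10
```

arm_command:
  steps: [0, 0, 0, 0, 0, 0, 0, 0, 0, 0, 0, 0, 0, 0, 0, 0, 0, 0, 0, 0, 0, 0, 0, 0, 0, 0, 0, 0, 0, 0, 0, 0, 0, 0, 0, 0, 0, -0.2, 0, 0, 0, 0, 0, 0, -0.4, 0, 0, 0, 0, 0, 0, -0.4, 0, 0, 0, 0, 0, 0, 0, 0, 0, 0, 0]
  squeeze: 110

```text
time: 21.22
tool_pos: [0.4889, -0.3674, 0.1081]
tcp_rot: [3.139, -0.002, 0.004]
wrist_force: [-0.3, -0.1, -4.1]
width: 0.159
```

Run:
```python
from h import *
s=bot.read_state();print(s["wrist_force"],s["torque"],s["width"],s["tool_pos"])
c=cam("wrist");cv2.imwrite("pics/w9.png",c["img"][:,:,::-1])
```

```text
[-0.26786051 -0.0825991  -4.07750637] [-0.0175801   0.00619667 -0.00265868] 0.15858621283719357 [ 0.48885158 -0.36741674  0.10814453]
```

View pics/w9.png

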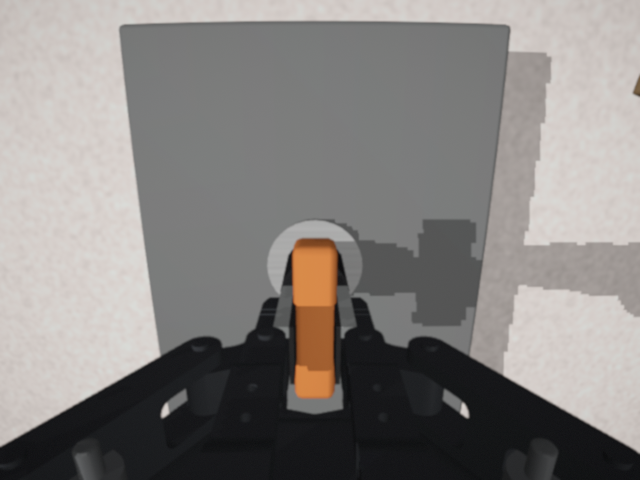

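The lid is lifted level: its far edge is flat at row 27, 4.1 N is on the wrist, and the opening is 0.159. I'll raise it above clamp height and then cross to the case.

arm_command:
  steps: [0, 0, -0.7, 0, 0, 0, 0, 0, 0, -0.8, 0, 0, 0, 0, 0, 0, -0.8, 0, 0, 0, 0, 0, 0, -0.8, 0, 0, 0, 0, 0, 0, -0.8, 0, 0, 0, 0, 0, 0, -0.7, 0, 0, 0, 0, 0, 0, 0, 0, 0, 0, 0]

```text
time: 22.15
tool_pos: [0.4888, -0.3673, 0.2464]
tcp_rot: [3.139, -0.002, 0.005]
wrist_force: [0.3, -1.2, -4.2]
width: 0.162
```

Run:
```python
from h import *
rep([.632,.041,.245],-.103,nmin=20)
```

```text
n=20 row=[0.205, -0.692, 0.002, 0.001, -0.002, 0.049] q6=-0.68 pos=[ 0.4888 -0.3673  0.2464] yaw=-0.0011 f=[ 0.3 -1.2 -4.2] wid=0.162 t=22.15
```

arm_command:
  steps: [0.1, -0.35, 0, 0, 0, 0.049, 0, 0.205, -0.692, 0, 0, 0, 0.049, 0, 0.205, -0.692, 0, 0, 0, 0.049, 0, 0.205, -0.692, 0, 0, 0, 0.049, 0, 0.205, -0.692, 0, 0, 0, 0.049, 0, 0.205, -0.692, 0, 0, 0, 0.049, 0, 0.205, -0.692, 0, 0, 0, 0.049, 0, 0.205, -0.692, 0, 0, 0, 0.049, 0, 0.205, -0.692, 0, 0, 0, 0.049, 0, 0.205, -0.692, 0, 0, 0, 0.049, 0]

```text
time: 23.4
tool_pos: [0.5503, -0.1689, 0.2422]
tcp_rot: [-3.139, 0.082, 0.005]
wrist_force: [0.4, 1.2, -2.6]
width: 0.164
```

arm_command:
  steps: [0.205, -0.692, 0, 0, 0, 0.049, 0, 0.205, -0.692, 0, 0, 0, 0.049, 0, 0.205, -0.692, 0, 0, 0, 0.049, 0, 0.205, -0.692, 0, 0, 0, 0.049, 0, 0.205, -0.692, 0, 0, 0, 0.049, 0, 0.205, -0.692, 0, 0, 0, 0.049, 0, 0.205, -0.692, 0, 0, 0, 0.049, 0, 0.205, -0.692, 0, 0, 0, 0.049, 0, 0.1, -0.35, 0, 0, 0, 0.049, 0, 0, 0, 0, 0, 0, 0, 0]

```text
time: 24.65
tool_pos: [0.6153, 0.0025, 0.2431]
tcp_rot: [3.138, -0.153, -0.003]
wrist_force: [0.4, -0.9, -2.3]
width: 0.159
```

Run:
```python
from h import *
rep([.632,.041,.245],-.103)
c=cam("wrist");cv2.imwrite("pics/w10.png",c["img"][:,:,::-1])
c=cam("top");cv2.imwrite("pics/t10.png",c["img"][:,:,::-1])
c=cam("scene");cv2.imwrite("pics/s10.png",c["img"][:,:,::-1])
```

```text
n=2 row=[0.214, -0.666, -0.032, 0.001, 0.01, 0.027] q6=0.06 pos=[0.6153 0.0025 0.2431] yaw=-0.0973 f=[ 0.4 -0.9 -2.3] wid=0.159 t=24.65
```

View pics/w10.png

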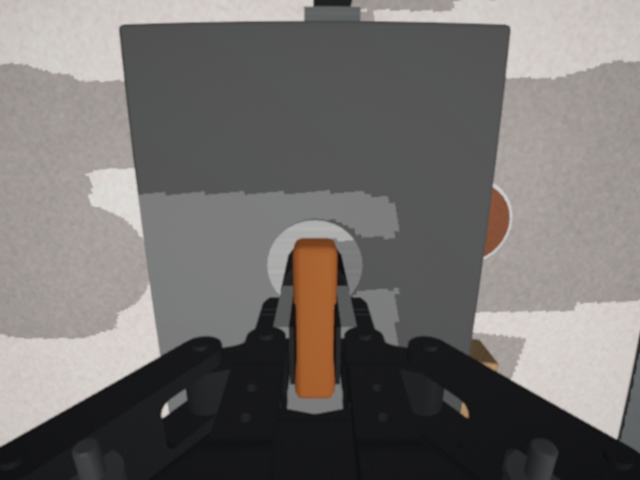

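View pics/s10.png

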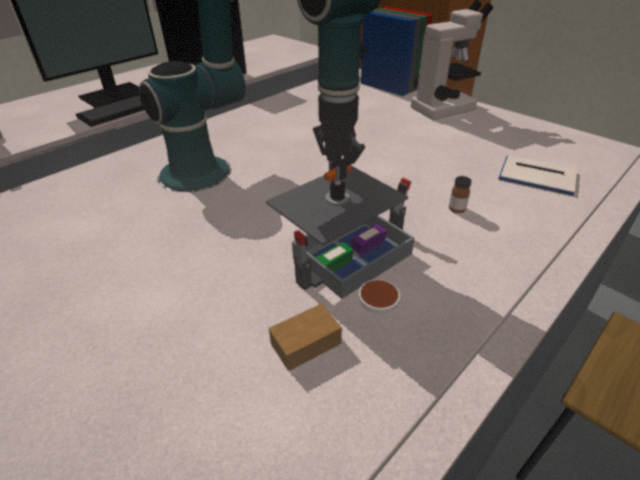

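The lid hangs level over the boxes (scene view) and is about 40 mm short of the case in y. From its two far corners, about (122,27) and (509,27), I'll work out where the lid sits in the tool frame.

Run:
```python
from h import *
c=cam("wrist");c["pose"]=np.array(c["T_tool_cam"])
# refine far corners
g=cv2.cvtColor(c["img"],cv2.COLOR_RGB2GRAY)
pts=np.float32([[[122,27]],[[509,27]]])
q=cv2.cornerSubPix(g,pts.copy(),(6,6),(-1,-1),(3,40,.01))[:,0];print(q)
for z in(.059,.062,.065):
    P=w(c,q,z);d=P[1]-P[0];m=P.mean(0)
    print(z,P.round(4).tolist(),"len",np.linalg.norm(d).round(4),"rot",np.arctan2(d[1],d[0]).round(4),"centre tool",m[0].round(4),(m[1]+.123).round(4))
```

```text
[[119.25764   25.620049]
 [509.50198   26.120663]]
0.059 [[-0.09, -0.12, 0.059], [0.0926, -0.1196, 0.059]] len 0.1826 rot 0.002 centre tool 0.0013 0.0032
0.062 [[-0.0915, -0.1208, 0.062], [0.0941, -0.1204, 0.062]] len 0.1856 rot 0.002 centre tool 0.0013 0.0024
0.065 [[-0.0929, -0.1216, 0.065], [0.0956, -0.1212, 0.065]] len 0.1885 rot 0.002 centre tool 0.0013 0.0016
```

Run:
```python
from h import *
rep([.6315,.043,.24],-.103,nmin=4)
```

```text
n=4 row=[0.097, -0.362, 0.034, 0.001, 0.001, 0.009] q6=0.06 pos=[0.6155 0.001  0.2441] yaw=-0.0992 f=[ 0.2 -0.7 -4. ] wid=0.159 t=24.85
```

arm_command:
  steps: [0.097, -0.362, 0.03, 0, 0, 0.009, 0, 0.097, -0.362, 0.03, 0, 0, 0.009, 0, 0.097, -0.362, 0.03, 0, 0, 0.009, 0, 0.097, -0.362, 0.03, 0, 0, 0.009, 0, 0, 0, 0, 0, 0, 0, 0, 0, 0, 0, 0, 0, 0, 0]

```text
time: 25.6
tool_pos: [0.6317, 0.0438, 0.2405]
tcp_rot: [3.137, -0.16, -0.001]
wrist_force: [-0.3, -0.2, -3.4]
width: 0.16
```

Run:
```python
from h import *
for i in range(3):
    rep([.6315,.043,.15],-.103); cam("scene")
```

```text
n=4 row=[-0.001, 0.006, 0.755, 0.001, 0.001, 0.003] q6=0.13 pos=[0.6317 0.0438 0.2405] yaw=-0.1019 f=[-0.3 -0.2 -3.4] wid=0.160 t=25.60
n=4 row=[-0.001, 0.005, 0.755, 0.001, 0.0, 0.002] q6=0.13 pos=[0.6317 0.0436 0.2406] yaw=-0.1022 f=[ 0.4  0.  -3.7] wid=0.160 t=25.65
n=4 row=[-0.001, 0.004, 0.755, 0.001, 0.0, 0.001] q6=0.13 pos=[0.6317 0.0435 0.2406] yaw=-0.1025 f=[-0.   0.1 -2.6] wid=0.160 t=25.70
```

arm_command:
  steps: [0, 0, 0.6, 0, 0, 0, 0, 0, 0, 0.6, 0, 0, 0, 0, 0, 0, 0.6, 0, 0, 0, 0, 0, 0, 0.6, 0, 0, 0, 0, 0, 0, 0.6, 0, 0, 0, 0, 0, 0, 0.2, 0, 0, 0, 0, 0, 0, 0, 0, 0, 0, 0]

```text
time: 26.62
tool_pos: [0.6315, 0.0437, 0.144]
tcp_rot: [3.137, -0.161, -0.002]
wrist_force: [-0.5, -0.8, -3.2]
width: 0.162
```

Run:
```python
from h import *
c=cam("wrist");cv2.imwrite("pics/w11.png",c["img"][:,:,::-1])
c=cam("scene");cv2.imwrite("pics/s11.png",cv2.resize(c["img"][120:320,220:480,::-1],None,fx=3,fy=3,interpolation=cv2.INTER_CUBIC))
rep([.6315,.043,.121],-.103)
```

```text
n=1 row=[-0.031, 0.03, 0.816, -0.002, -0.014, 0.006] q6=0.13 pos=[0.6325 0.0438 0.1455] yaw=-0.1023 f=[ 0.3 -0.  -2.7] wid=0.162 t=26.73
```

View pics/w11.png

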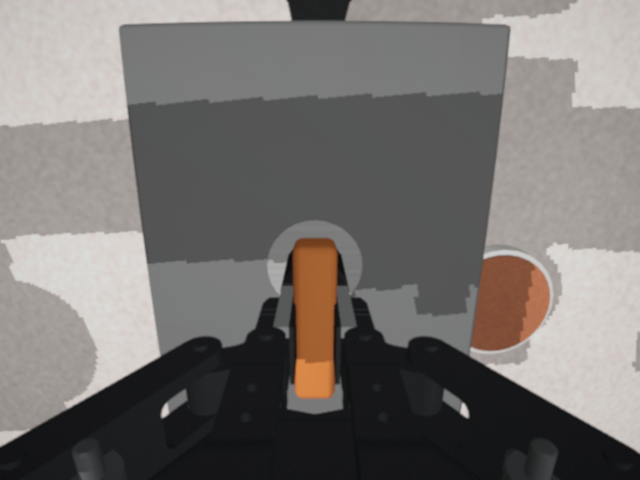

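View pics/s11.png

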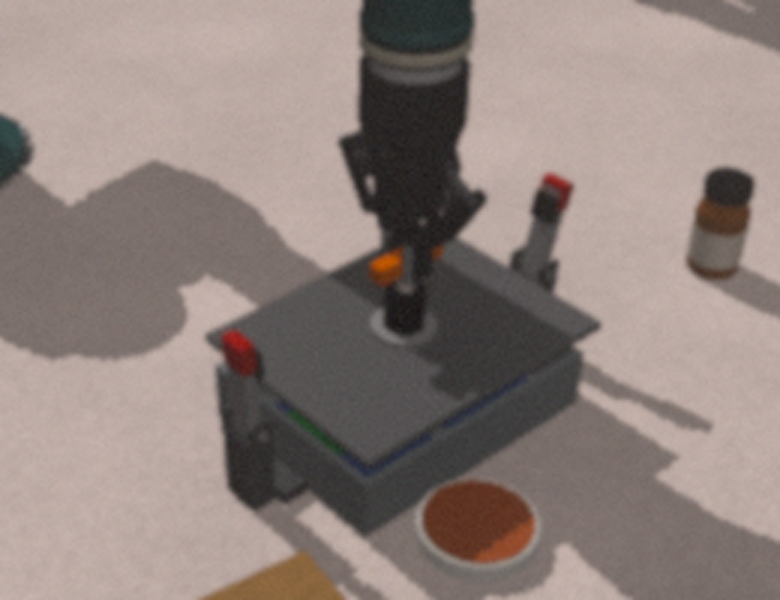

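The lid is aligned between the clamps. The rear post is at column 320 against lid mid-line 315, and the case edge is parallel to the lid. I'll lower it gently.

arm_command:
  steps: [-0.02, 0.02, 0.15, 0, 0, 0, 0, 0, 0, 0.15, 0, 0, 0, 0, 0, 0, 0.15, 0, 0, 0, 0, 0, 0, 0.1, 0, 0, 0, 0, 0, 0, 0, 0, 0, 0, 0]

```text
time: 27.35
tool_pos: [0.6308, 0.0432, 0.1276]
tcp_rot: [3.137, -0.161, -0.001]
wrist_force: [1.1, 0.1, -2.7]
width: 0.162
```

arm_command:
  steps: [0, 0, 0.07, 0, 0, 0, 0, 0, 0, 0.07, 0, 0, 0, 0, 0, 0, 0, 0, 0, 0, 0]

```text
time: 27.72
tool_pos: [0.6313, 0.0432, 0.1241]
tcp_rot: [-3.137, 0.161, -0.001]
wrist_force: [-0.3, -0.5, -2.8]
width: 0.164
```

arm_command:
  steps: [0, 0, 0.06, 0, 0, 0, 0, 0, 0, 0.06, 0, 0, 0, 0, 0, 0, 0, 0, 0, 0, 0]

```text
time: 28.1
tool_pos: [0.6314, 0.0432, 0.1239]
tcp_rot: [3.137, -0.161, 0.001]
wrist_force: [-7.8, -0.6, 13.8]
width: 0.162
```

Run:
```python
from h import *
c=cam("wrist");cv2.imwrite("pics/w12.png",c["img"][:,:,::-1])
c=cam("scene");cv2.imwrite("pics/s12.png",cv2.resize(c["img"][120:320,220:480,::-1],None,fx=3,fy=3,interpolation=cv2.INTER_CUBIC))
rep([.6315,.043,.121],-.103)
```

```text
n=1 row=[0.004, 0.007, 0.099, -0.0, -0.009, 0.007] q6=0.13 pos=[0.6314 0.0432 0.124 ] yaw=-0.1022 f=[-7.3  0.1 13.4] wid=0.161 t=28.20
```

View pics/s12.png

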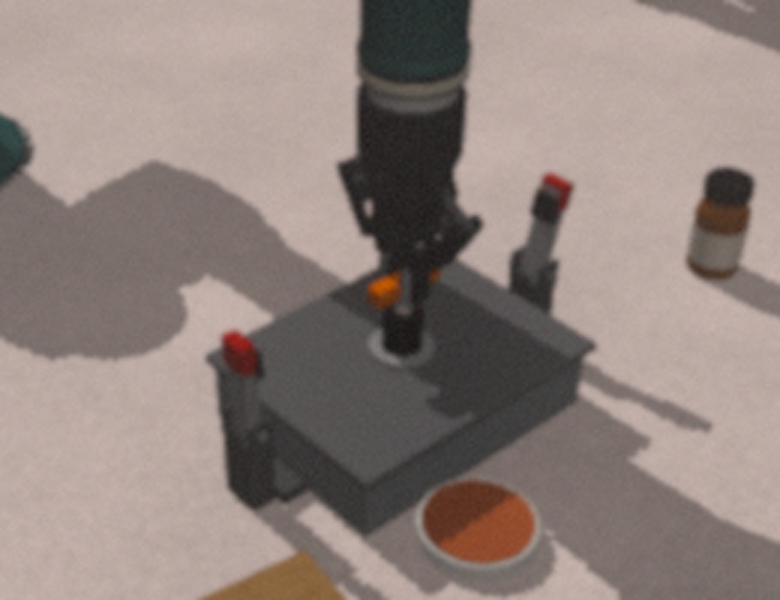

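Contact came at TCP z = 0.124, perhaps 3 mm early, with -7.8 N along x. The plug may be touching the +x wall, so I'll nudge it in -x.

arm_command:
  steps: [-0.04, 0, 0, 0, 0, 0, 0, 0, 0, 0, 0, 0, 0, 0]

```text
time: 28.45
tool_pos: [0.6313, 0.0432, 0.124]
tcp_rot: [-3.137, 0.161, -0.006]
wrist_force: [-5.0, -0.2, 11.5]
width: 0.16
```

arm_command:
  steps: [-0.04, 0, 0, 0, 0, 0, 0, 0, 0, 0, 0, 0, 0, 0]

```text
time: 28.7
tool_pos: [0.6313, 0.0432, 0.124]
tcp_rot: [3.137, -0.161, 0.01]
wrist_force: [0.5, -1.2, 8.0]
width: 0.16
```

arm_command:
  steps: [-0.04, 0, 0, 0, 0, 0, 0, 0, 0, 0, 0, 0, 0, 0]

```text
time: 28.95
tool_pos: [0.6312, 0.0432, 0.124]
tcp_rot: [-3.137, 0.161, -0.014]
wrist_force: [2.3, -1.3, 5.7]
width: 0.159
```

Run:
```python
from h import *
c=cam("scene");K=4
im=cv2.resize(c["img"][200:310,280:430,::-1],None,fx=5,fy=5,interpolation=cv2.INTER_CUBIC)
ref=cv2.resize(cv2.imread("pics/scene0.png")[200:310,280:430],None,fx=5,fy=5,interpolation=cv2.INTER_CUBIC)
x=np.array([.632,.0415]);a=-.102;cs,sn=np.cos(a),np.sin(a)
def T(l): return np.c_[np.array(l)[:,:2]@np.array([[cs,sn],[-sn,cs]])+x,np.array(l)[:,2]]
for sx,sy,z,col in((.178,.232,.052,(0,255,0)),(.192,.246,.060,(0,0,255)),(.192,.246,.065,(255,255,0))):
    p=proj(c,T([[i*sx/2,j*sy/2,z] for i,j in((1,1),(1,-1),(-1,-1),(-1,1))]))
    for I in((im,ref) if col==(0,255,0) else (im,)):
        cv2.polylines(I,[np.round(((p-[280,200]+.5)*5-.5)*8).astype(int)],True,col,1,cv2.LINE_AA,3)
cv2.imwrite("pics/s13.png",im);cv2.imwrite("pics/s13r.png",ref)
```

```text
(no output)
```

View pics/s13.png

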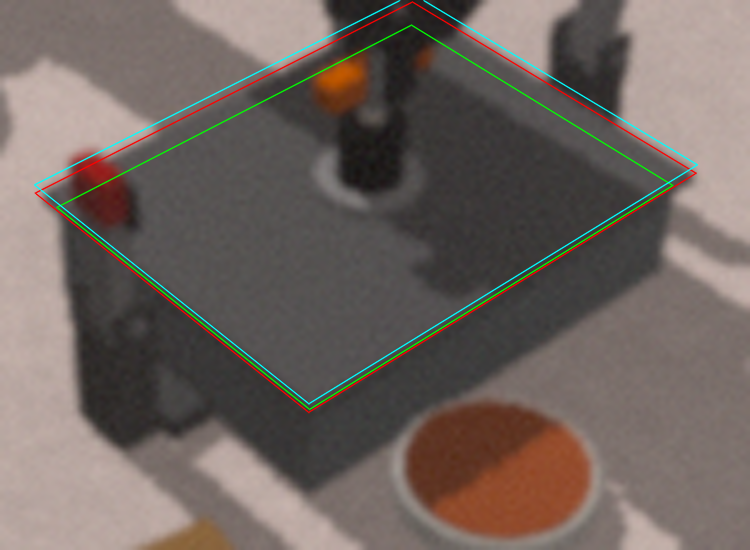

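View pics/s13r.png

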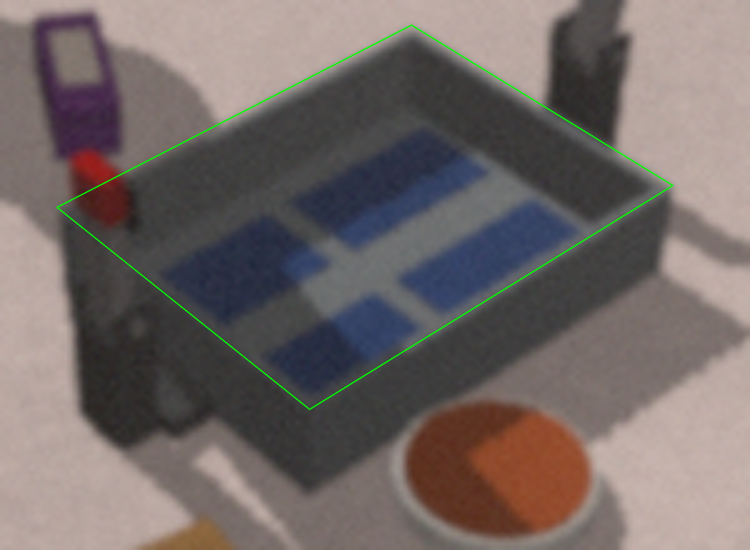

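The overlay fits the case exactly, and the lid's right corner (690,182) is at or below the "home" outline (696,173), so the lid is down. I'll release it and verify from above.

arm_command:
  steps: [0.06, 0, -0.06, 0, 0, 0, 0, 0, 0, 0, 0, 0, 0, 0, 0, 0, 0, 0, 0, 0, 0.45, 0, 0, 0, 0, 0, 0, 0.45, 0, 0, 0, 0, 0, 0, 0.45, 0, 0, -0.8, 0, 0, 0, 0.45, 0, 0, -0.9, 0, 0, 0, 0.45, 0, 0, -0.9, 0, 0, 0, 0.45, 0, 0, -0.9, 0, 0, 0, 0.45, 0, 0, 0, 0, 0, 0, 0.45]

```text
time: 30.25
tool_pos: [0.6309, 0.0435, 0.2298]
tcp_rot: [-3.137, 0.161, -0.008]
wrist_force: [0.4, -0.3, -0.2]
width: 0.453
```

arm_command:
  steps: [0, 0.9, -0.4, 0, 0, 0, 0.45, 0, 0.9, -0.4, 0, 0, 0, 0.45, 0, 0.9, -0.4, 0, 0, 0, 0.45, 0, 0.9, 0, 0, 0, 0, 0.45, 0, 0, 0, 0, 0, 0, 0.45, 0, 0, 0, 0, 0, 0, 0.45]

```text
time: 31.0
tool_pos: [0.6176, -0.0636, 0.2615]
tcp_rot: [-3.137, 0.161, 0.004]
wrist_force: [0.3, 0.8, -0.6]
width: 0.449
```

Run:
```python
from h import *
c=cam("wrist");cv2.imwrite("pics/w14.png",c["img"][:,:,::-1])
c=cam("scene");cv2.imwrite("pics/s14.png",cv2.resize(c["img"][120:320,220:480,::-1],None,fx=3,fy=3,interpolation=cv2.INTER_CUBIC))
rep([.6315,.043,.121],-.103)
```

```text
n=7 row=[0.013, -0.509, 0.672, -0.001, 0.002, 0.002] q6=-0.04 pos=[ 0.618  -0.0631  0.2621] yaw=-0.1016 f=[-0.2  0.6 -0.3] wid=0.446 t=31.10
```

View pics/w14.png

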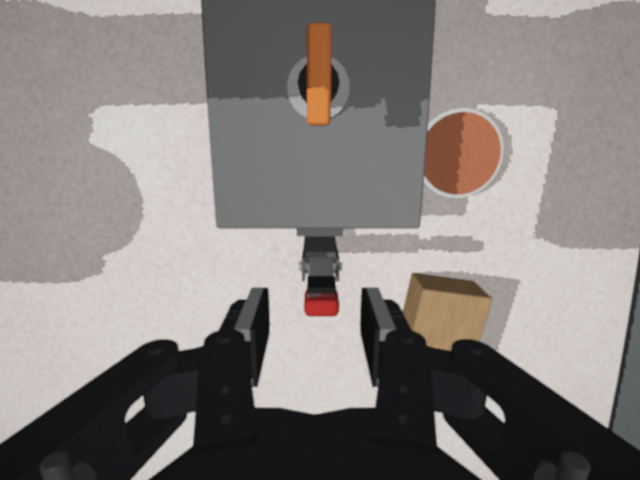

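View pics/s14.png

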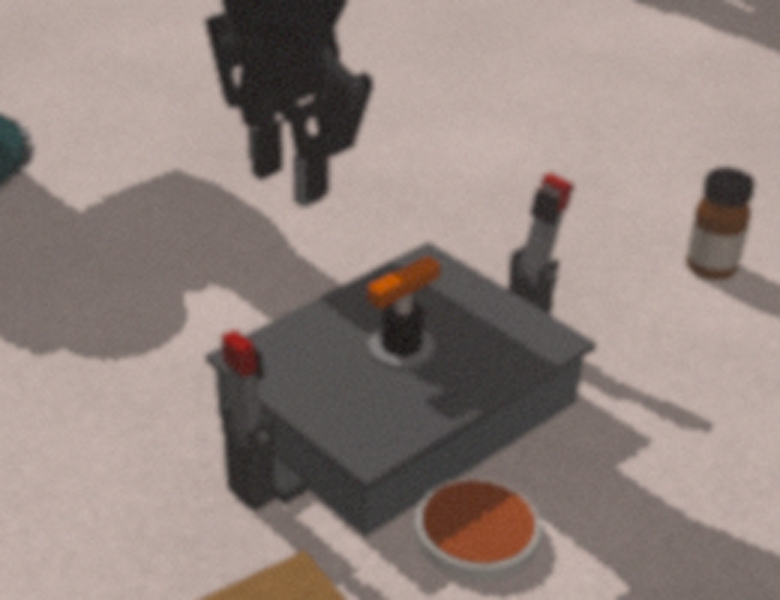

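Run:
```python
from h import *
c=cam("scene")
px=np.array([[430,243],[595,345],[365,484],[207,356]])/3+[220,120]
# case local corners: which is which
for z in(.056,.060,.066):
    W=w(c,px,z)
    L=[np.linalg.norm(W[i]-W[(i+1)%4]).round(4) for i in range(4)]
    print(z,W[:,:2].round(4).tolist(),"cen",W.mean(0)[:2].round(4),L,"yaw",np.arctan2(*(W[1]-W[0])[:2][::-1]).round(3),np.arctan2(*(W[2]-W[3])[:2][::-1]).round(3))
c=cam("wrist")
px=np.array([[217,228],[421,228]],float)
W=w(c,px,.060);print(W.round(4),np.linalg.norm(W[1]-W[0]))
m=W.mean(0)[:2];print("cen from near edge",m+.123*np.array([.102,.995]))
for b in blob(c,(5,150,60),(18,255,255),(250,0,400,200),minA=100)[:1]:
    P=w(c,b[:,0],.132)[:,:2]*1000;print(cv2.minAreaRect(P.astype(np.float32)))
```

```text
0.056 [[0.5513, 0.1767], [0.7387, 0.1553], [0.7117, -0.0856], [0.5258, -0.0653]] cen [0.6319 0.0453] [np.float64(0.1887), np.float64(0.2424), np.float64(0.187), np.float64(0.2433)] yaw -0.114 -0.109
0.06 [[0.5549, 0.172], [0.7412, 0.1508], [0.7144, -0.0886], [0.5296, -0.0684]] cen [0.635  0.0414] [np.float64(0.1875), np.float64(0.2409), np.float64(0.1858), np.float64(0.2418)] yaw -0.114 -0.109
0.066 [[0.5605, 0.165], [0.745, 0.1439], [0.7184, -0.0932], [0.5354, -0.0732]] cen [0.6398 0.0356] [np.float64(0.1857), np.float64(0.2386), np.float64(0.1841), np.float64(0.2395)] yaw -0.114 -0.109
[[ 0.5273 -0.0685  0.06  ]
 [ 0.7165 -0.0879  0.06  ]] 0.1901940345887719
cen from near edge [0.6344504  0.04421674]
((632.0499877929688, 42.4595832824707), (61.749420166015625, 16.609371185302734), 84.164794921875)
```

The lid's corners fit best at the home height, centred near (0.634, 0.043), so it is seated. Next come the clamps. I'll push each from outside with shut fingers, tracing the arc with the fingers' inner bottom edge.

Run:
```python
from h import *
c=cam("scene")
cam_c=np.array([.632,.0415]);a=-.102
s=bot.read_state();d=s["tool_pos"][:2]-cam_c
print("x_c",d@[np.cos(a),np.sin(a)],"y_c",d@[-np.sin(a),np.cos(a)],"z",s["tool_pos"][2])
prev=None
for th in(1.85,1.6,1.4,1.2,1.0,.8,.6,.4,.2,.05,-.05):
    r=62;B=r*np.array([np.cos(th),np.sin(th)])+6*np.array([-np.sin(th),np.cos(th)])
    p=np.array([B[0]-11,B[1]+72+14]);print(th,p.round(1),None if prev is None else ((p-prev)/30).round(2));prev=p
```

```text
x_c -0.002974369695341388 y_c -0.10555509706381565 z 0.2628506305774881
1.85 [-33.9 143.9] None
1.6 [-18.8 147.8] [0.5  0.13]
1.4 [ -6.4 148.1] [0.41 0.01]
1.2 [  5.9 146. ] [ 0.41 -0.07]
1.0 [ 17.4 141.4] [ 0.39 -0.15]
0.8 [ 27.9 134.7] [ 0.35 -0.23]
0.6 [ 36.8 126. ] [ 0.3  -0.29]
0.4 [ 43.8 115.7] [ 0.23 -0.34]
0.2 [ 48.6 104.2] [ 0.16 -0.38]
0.05 [50.6 95.1] [ 0.07 -0.3 ]
-0.05 [51.2 88.9] [ 0.02 -0.21]
```

arm_command:
  steps: [0.05, 0.9, 0, 0, 0, 0, 0, 0.05, 0.9, 0, 0, 0, 0, 0, 0, 0.9, 0, 0, 0, 0, 0, 0, 0.85, 0, 0, 0, 0, 0, 0, 0, 0.9, 0, 0, 0, 0, 0, 0, 0.9, 0, 0, 0, 0, 0, 0, 0.9, 0, 0, 0, 0, 0, 0, 0.9, 0, 0, 0, 0, 0, 0, 0.35, 0, 0, 0, 0, 0, 0, 0, 0, 0, 0, 0]
  squeeze: 40

```text
time: 32.5
tool_pos: [0.6101, -0.1699, 0.144]
tcp_rot: [-3.137, 0.16, 0.002]
wrist_force: [-0.5, -0.0, 0.4]
width: -0.003
```

```bash
cat >> h.py <<'E'
CC=np.array([.632,.0415]);CA=-.102
def cpos():
    s=bot.read_state();d=s["tool_pos"][:2]-CC
    x,y=d@[np.cos(CA),np.sin(CA)],d@[-np.sin(CA),np.cos(CA)]
    print("x_c %.1f y_c %.1f z %.1f uR %.1f uL %.1f yaw %.3f f %s wid %.3f t %.2f"%(x*1e3,y*1e3,s["tool_pos"][2]*1e3,y*1e3+152,152-y*1e3,tyaw(s),s["wrist_force"].round(1),s["width"],s["time"]))
E
python3 - <<'E'
from h import *
cpos()
c=cam("wrist");cv2.imwrite("pics/w15.png",c["img"][:,:,::-1])
c=cam("scene");cv2.imwrite("pics/s15.png",cv2.resize(c["img"][120:320,220:480,::-1],None,fx=3,fy=3,interpolation=cv2.INTER_CUBIC))
E
```

```text
x_c -0.3 y_c -212.5 z 144.0 uR -60.5 uL 364.5 yaw -0.102 f [-0.5 -0.   0.4] wid -0.003 t 32.50
```

View pics/w15.png

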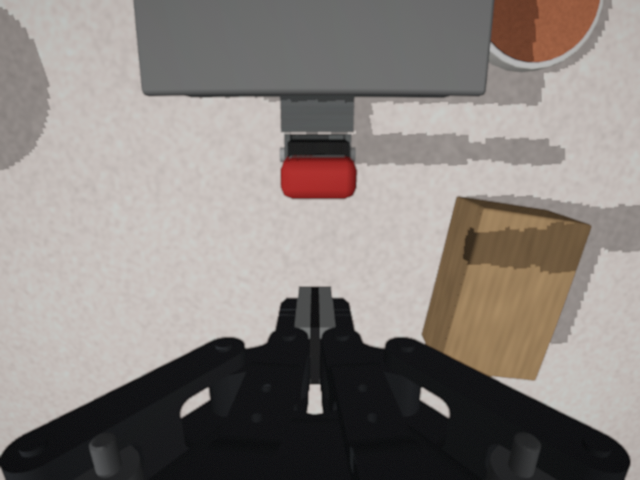

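View pics/s15.png

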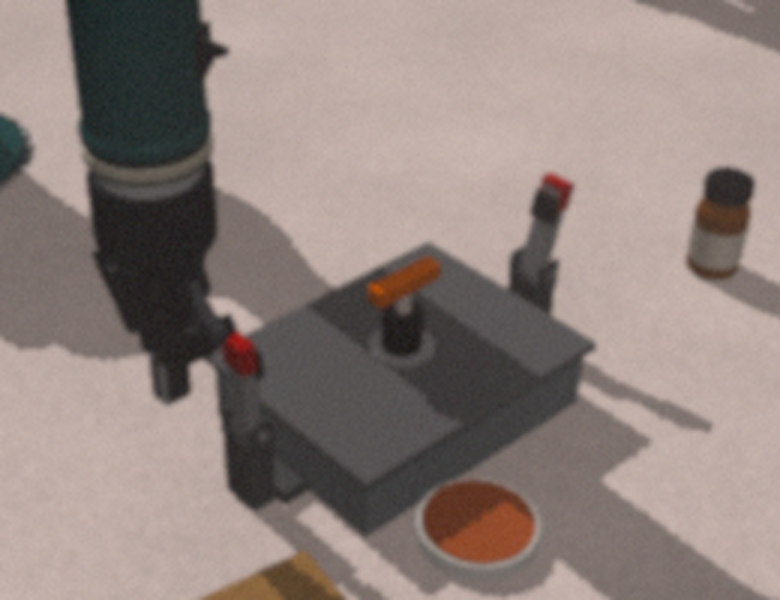

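The fingers (column 315) line up with the red end (column 318). I'll push inward along the arc.

arm_command:
  steps: [0.03, -0.6, 0, 0, 0, 0, 0, 0.03, -0.8, -0.1, 0, 0, 0, 0, 0, -0.41, -0.03, 0, 0, 0, 0, 0, -0.41, 0.07, 0, 0, 0, 0, 0, -0.39, 0.15, 0, 0, 0, 0]

```text
time: 33.22
tool_pos: [0.6206, -0.0935, 0.1434]
tcp_rot: [3.134, -0.159, 0.002]
wrist_force: [-1.4, -7.9, 1.1]
width: -0.002
```

Run:
```python
from h import *
cpos()
c=cam("wrist");cv2.imwrite("pics/w16.png",c["img"][:,:,::-1])
```

```text
x_c 2.4 y_c -135.4 z 143.4 uR 16.6 uL 287.4 yaw -0.101 f [-1.4 -7.9  1.1] wid -0.002 t 33.23
```

View pics/w16.png

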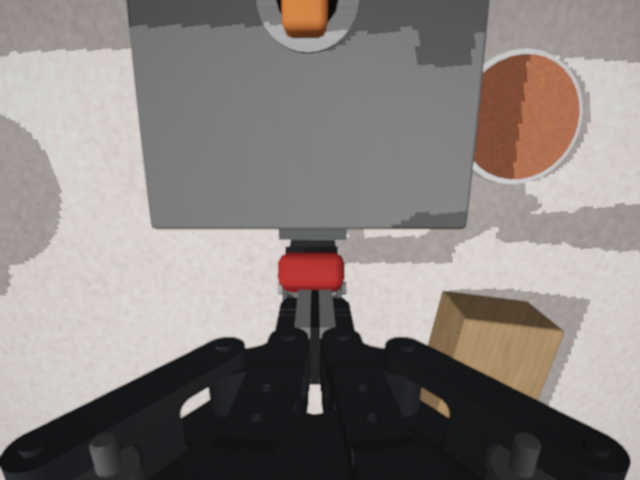

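arm_command:
  steps: [0, -0.35, 0.25, 0, 0, 0, 0, 0, -0.3, 0.29, 0, 0, 0, 0, 0, -0.23, 0.34, 0, 0, 0, 0, 0, -0.16, 0.38, 0, 0, 0, 0, 0, -0.07, 0.3, 0, 0, 0, 0]

```text
time: 33.9
tool_pos: [0.6248, -0.0578, 0.0974]
tcp_rot: [-3.136, 0.16, -0.004]
wrist_force: [-2.3, 1.8, 7.3]
width: -0.0
```

Run:
```python
from h import *
cpos()
c=cam("wrist");cv2.imwrite("pics/w17.png",c["img"][:,:,::-1])
```

```text
x_c 2.9 y_c -99.5 z 97.4 uR 52.5 uL 251.5 yaw -0.102 f [-2.3  1.8  7.3] wid -0.000 t 33.90
```

View pics/w17.png

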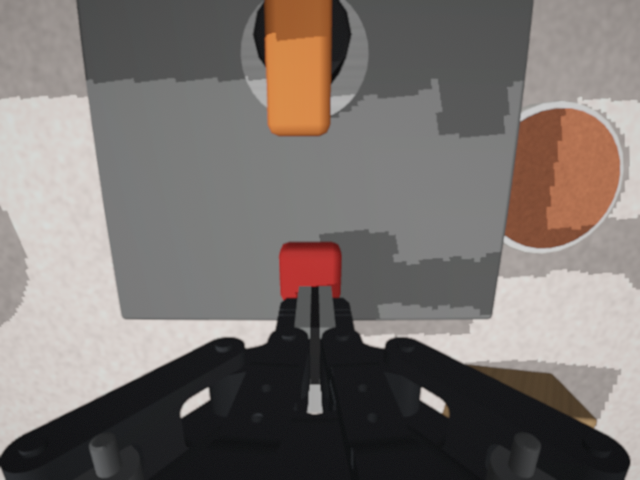

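The right clamp is nearly level (red end at (310,270)). I'll press until the force climbs.

arm_command:
  steps: [0, 0, 0.1, 0, 0, 0, 0, 0, 0, 0.1, 0, 0, 0, 0, 0, 0, 0, 0, 0, 0, 0]

```text
time: 34.33
tool_pos: [0.6249, -0.0573, 0.0918]
tcp_rot: [-3.135, 0.161, -0.004]
wrist_force: [-2.5, 5.2, 7.3]
width: 0.001
```

arm_command:
  steps: [0, 0, 0.1, 0, 0, 0, 0, 0, 0, 0, 0, 0, 0, 0]

```text
time: 34.58
tool_pos: [0.6251, -0.0573, 0.0916]
tcp_rot: [-3.135, 0.161, -0.005]
wrist_force: [-8.6, 5.0, 21.4]
width: 0.0
```

Force rose to 21 N at TCP z 0.0916 (about 0.092 expected at level), so the right clamp is home. Now I'll cross over to the left one.

arm_command:
  steps: [0, 0, -0.8, 0, 0, 0, 0, 0, 0, -0.9, 0, 0, 0, 0, 0, 0, -0.9, 0, 0, 0, 0, -0.03, -0.5, -0.9, 0, 0, 0, 0, -0.03, -0.9, -0.5, 0, 0, 0, 0, 0, -0.95, 0, 0, 0, 0, 0, 0, -0.95, 0, 0, 0, 0, 0, 0, -0.95, 0, 0, 0, 0, 0, 0, -0.95, 0, 0, 0, 0, 0, 0, -0.95, 0, 0, 0, 0, 0]

```text
time: 35.83
tool_pos: [0.6407, 0.1262, 0.207]
tcp_rot: [-3.136, 0.16, -0.001]
wrist_force: [0.9, -0.5, 0.1]
width: 0.001
```

arm_command:
  steps: [0, -0.95, 0, 0, 0, 0, 0, 0, -0.95, 0, 0, 0, 0, 0, 0, -0.95, 0, 0, 0, 0, 0, 0, -0.95, 0, 0, 0, 0, 0, 0, -0.9, 0, 0, 0, 0, 0, 0, 0, 0, 0, 0, 0, 0, 0, 0, 0, 0, 0, 0, 0]

```text
time: 36.7
tool_pos: [0.6549, 0.2645, 0.2062]
tcp_rot: [3.137, -0.16, -0.0]
wrist_force: [-0.3, 0.4, 0.3]
width: 0.004
```

Run:
```python
from h import *
cpos()
c=cam("top");cv2.imwrite("pics/t18.png",c["img"][:,:,::-1])
c=cam("scene");cv2.imwrite("pics/s18.png",cv2.resize(c["img"][120:320,220:480,::-1],None,fx=3,fy=3,interpolation=cv2.INTER_CUBIC))
```

```text
x_c 0.1 y_c 224.2 z 206.2 uR 376.2 uL -72.2 yaw -0.102 f [-0.3  0.4  0.3] wid 0.004 t 36.70
```

View pics/s18.png

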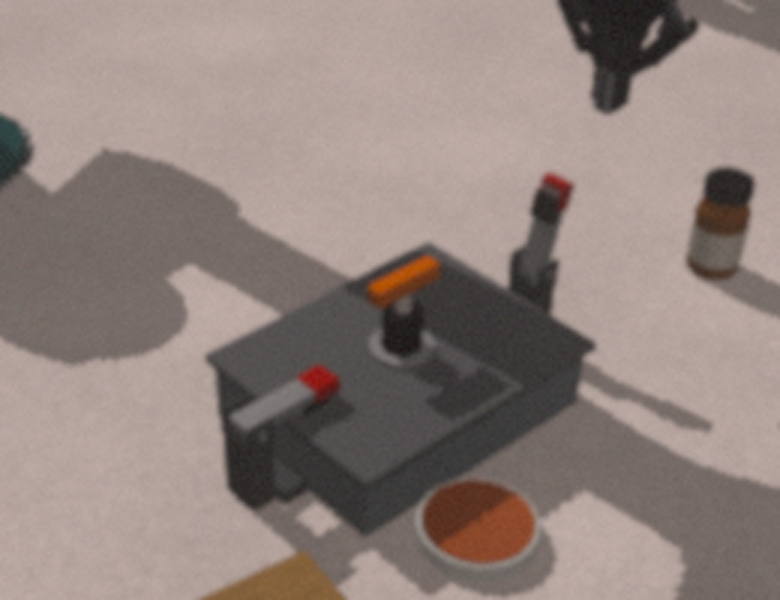

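View pics/t18.png

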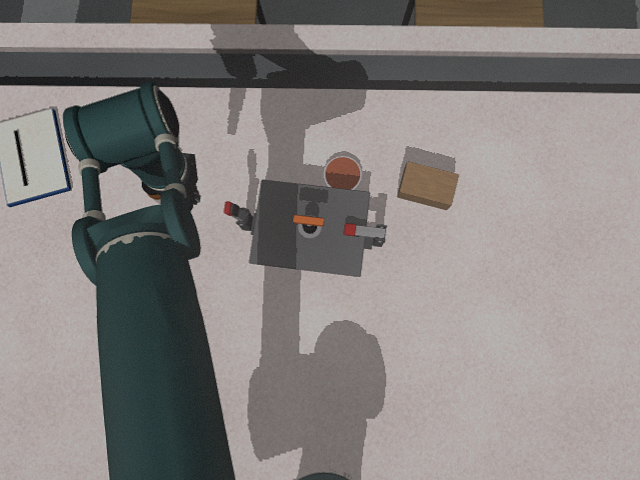

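The right clamp is down on the lid (red end at (318,381) in the scene crop) and the left one is still up. I'll descend outside the left clamp and push.

arm_command:
  steps: [0, 0, 0.7, 0, 0, 0, 0, 0, 0, 0.7, 0, 0, 0, 0, 0, 0, 0.67, 0, 0, 0, 0, 0, 0, 0, 0, 0, 0, 0]

```text
time: 37.3
tool_pos: [0.6528, 0.2635, 0.1398]
tcp_rot: [3.135, -0.161, -0.01]
wrist_force: [-1.3, -0.8, 0.4]
width: -0.001
```

Run:
```python
from h import *
cpos()
c=cam("scene");cv2.imwrite("pics/s19.png",cv2.resize(c["img"][120:320,220:480,::-1],None,fx=3,fy=3,interpolation=cv2.INTER_CUBIC))
```

```text
x_c -2.0 y_c 223.0 z 139.8 uR 375.0 uL -71.0 yaw -0.103 f [-1.3 -0.8  0.4] wid -0.001 t 37.30
```

View pics/s19.png

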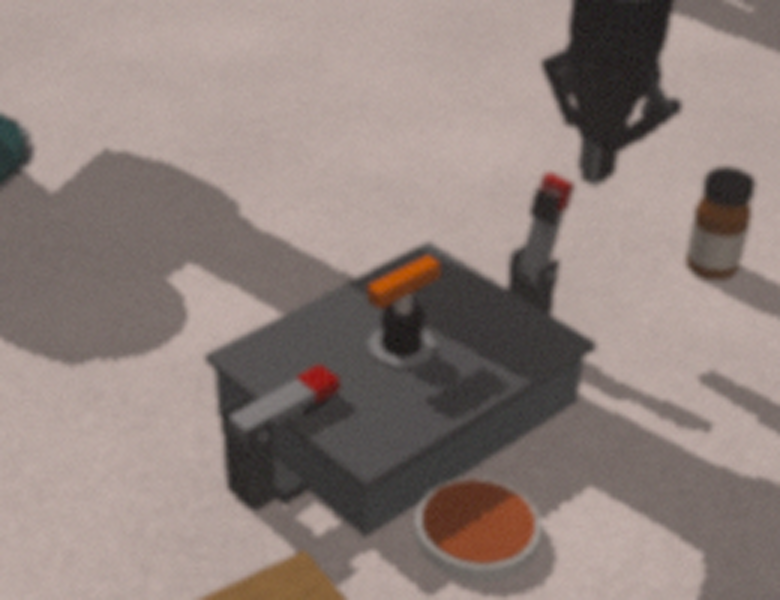

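arm_command:
  steps: [0.05, 0.6, 0, 0, 0, 0, 0, 0.05, 0.6, 0, 0, 0, 0, 0, 0, 0.52, -0.13, 0, 0, 0, 0, 0, 0.41, -0.12, 0, 0, 0, 0, 0, 0.41, 0.07, 0, 0, 0, 0, 0, 0.39, 0.15, 0, 0, 0, 0]

```text
time: 38.1
tool_pos: [0.6495, 0.1773, 0.1474]
tcp_rot: [-3.134, 0.162, -0.003]
wrist_force: [-2.4, 5.6, 4.2]
width: -0.005
```

Run:
```python
from h import *
cpos()
c=cam("scene");cv2.imwrite("pics/s20.png",cv2.resize(c["img"][120:320,220:480,::-1],None,fx=3,fy=3,interpolation=cv2.INTER_CUBIC))
```

```text
x_c 3.6 y_c 136.9 z 147.4 uR 288.9 uL 15.1 yaw -0.103 f [-2.4  5.6  4.2] wid -0.005 t 38.10
```

View pics/s20.png

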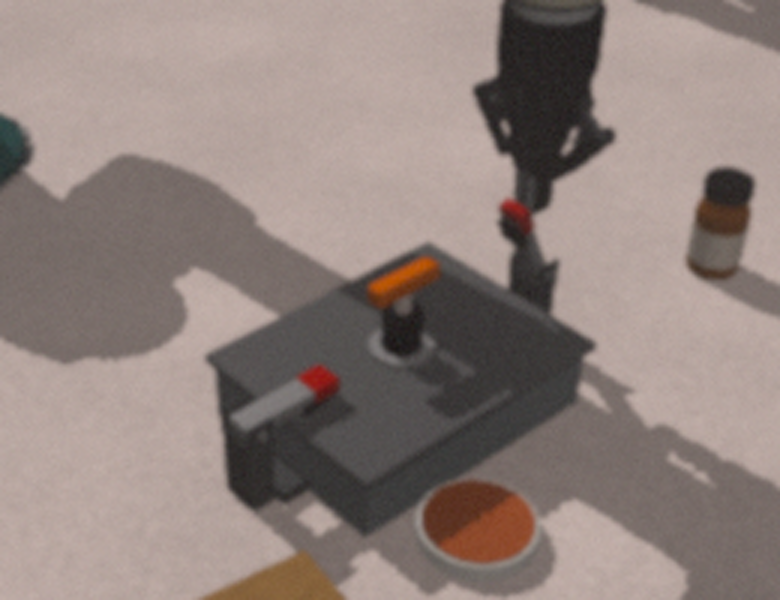

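The left clamp is swinging in, with the fingers on its outer face. I'll continue the arc.

arm_command:
  steps: [0, 0.35, 0.35, 0, 0, 0, 0, 0, 0.3, 0.35, 0, 0, 0, 0, -0.05, 0.23, 0.36, 0, 0, 0, 0, 0, 0.16, 0.38, 0, 0, 0, 0, 0, 0.07, 0.3, 0, 0, 0, 0]

```text
time: 38.78
tool_pos: [0.6475, 0.1417, 0.0965]
tcp_rot: [3.137, -0.161, 0.013]
wrist_force: [1.9, -2.4, 8.5]
width: -0.002
```

Run:
```python
from h import *
cpos()
c=cam("scene");cv2.imwrite("pics/s21.png",cv2.resize(c["img"][120:320,220:480,::-1],None,fx=3,fy=3,interpolation=cv2.INTER_CUBIC))
```

```text
x_c 5.3 y_c 101.3 z 96.5 uR 253.3 uL 50.7 yaw -0.103 f [ 1.9 -2.4  8.5] wid -0.002 t 38.77
```

View pics/s21.png

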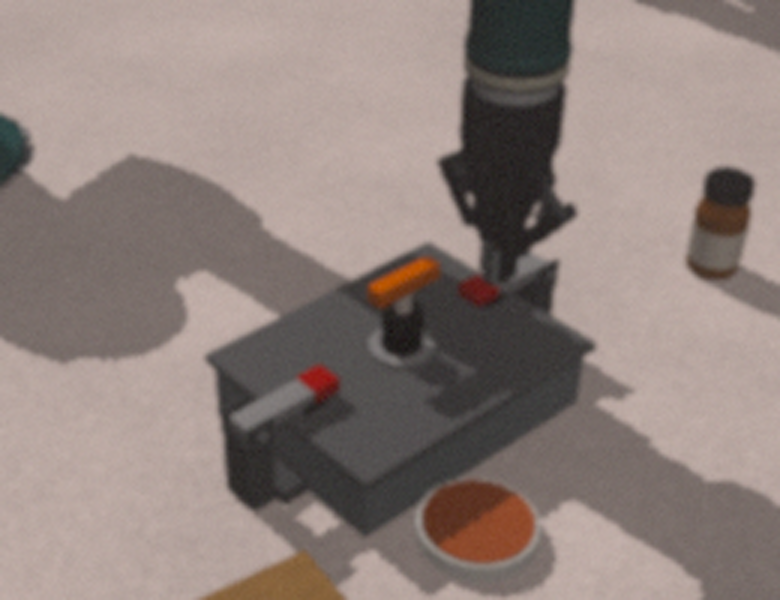

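arm_command:
  steps: [0, 0, 0.1, 0, 0, 0, 0, 0, 0, 0.1, 0, 0, 0, 0, 0, 0, 0, 0, 0, 0, 0]

```text
time: 39.2
tool_pos: [0.6472, 0.1412, 0.0918]
tcp_rot: [3.136, -0.161, 0.011]
wrist_force: [-2.1, -6.2, 14.0]
width: -0.002
```

arm_command:
  steps: [0, 0, 0.1, 0, 0, 0, 0, 0, 0, 0, 0, 0, 0, 0]

```text
time: 39.45
tool_pos: [0.6474, 0.1413, 0.0916]
tcp_rot: [3.136, -0.161, 0.011]
wrist_force: [-7.1, -6.2, 26.9]
width: 0.001
```

The left clamp is home too (27 N at z 0.0916). Next I'll go back to the T-handle.

arm_command:
  steps: [0, 0, -0.8, 0, 0, 0, 0, 0, 0, -0.9, 0, 0, 0, 0, 0, 0, -0.9, 0, 0, 0, 0, 0, 0, -0.9, 0, 0, 0, 0, -0.05, 0.5, -0.6, 0, 0, 0, 0.4, -0.05, 0.8, 0, 0, 0, 0, 0.45, 0, 0.8, 0, 0, 0, 0, 0.45, 0, 0.8, 0, 0, 0, 0, 0.45, 0, 0.5, 0, 0, 0, 0, 0.45, 0, 0, 0, 0, 0, 0, 0.45]
  squeeze: 100

```text
time: 40.7
tool_pos: [0.6305, 0.0411, 0.2062]
tcp_rot: [-3.137, 0.164, 0.001]
wrist_force: [0.4, 0.3, 0.0]
width: 0.448
```

Run:
```python
from h import *
cpos()
c=cam("wrist");cv2.imwrite("pics/w22.png",c["img"][:,:,::-1])
for b in blob(c,(5,150,60),(18,255,255),minA=100)[:1]:
    P=w(c,b[:,0],.132)[:,:2]*1000;print(cv2.minAreaRect(P.astype(np.float32)))
rep([.632,.0425,.122],-.103)
c=cam("scene");cv2.imwrite("pics/s22.png",cv2.resize(c["img"][120:320,220:480,::-1],None,fx=3,fy=3,interpolation=cv2.INTER_CUBIC))
```

```text
x_c -1.5 y_c -0.6 z 206.2 uR 151.4 uL 152.6 yaw -0.105 f [0.4 0.3 0. ] wid 0.448 t 40.70
((632.2958984375, 44.92559814453125), (62.646732330322266, 16.214948654174805), 83.93962860107422)
n=3 row=[0.014, -0.006, 0.938, -0.001, 0.002, -0.002] q6=0.13 pos=[0.6307 0.0421 0.2064] yaw=-0.1038 f=[0.7 0.2 0.5] wid=0.447 t=40.75
```

View pics/w22.png

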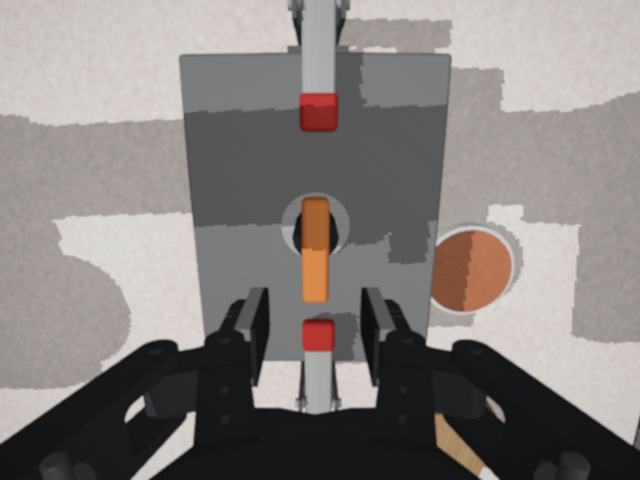

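View pics/s22.png

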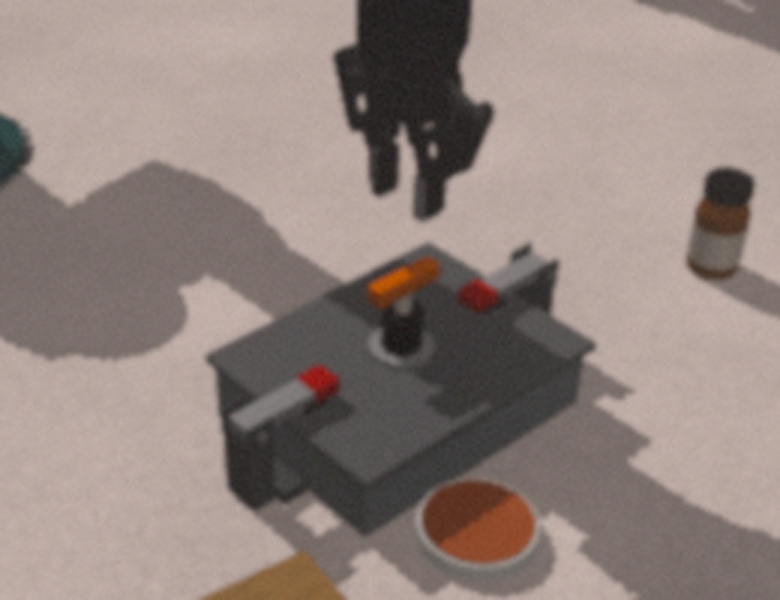

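Both clamps are down and level on the lid (red ends at (319,112) and (318,335)), with the handle centred at column 315. I'll descend and grip.

arm_command:
  steps: [0.02, -0.02, 0.8, 0, 0, 0, 0.45, 0.02, -0.02, 0.8, 0, 0, 0, 0.45, 0, 0, 0.8, 0, 0, 0, 0.45, 0, 0, 0.4, 0, 0, 0, 0.45, 0, 0, 0, 0, 0, 0, 0.45]

```text
time: 41.42
tool_pos: [0.6314, 0.0444, 0.1217]
tcp_rot: [3.138, -0.159, -0.003]
wrist_force: [0.9, 0.2, 0.1]
width: 0.45
```

Run:
```python
from h import *
cpos()
```

```text
x_c -0.9 y_c 2.8 z 121.7 uR 154.8 uL 149.2 yaw -0.102 f [0.9 0.2 0.1] wid 0.450 t 41.42
```

arm_command:
  steps: [0, 0, 0, 0, 0, 0, 0, 0, 0, 0, 0, 0, 0, 0, 0, 0, 0, 0, 0, 0, 0, 0, 0, 0, 0, 0, 0, 0, 0, 0, 0, 0, 0, 0, 0]
  squeeze: 110

```text
time: 42.05
tool_pos: [0.6331, 0.0439, 0.1244]
tcp_rot: [-3.137, 0.161, -0.004]
wrist_force: [-0.8, 1.3, 6.0]
width: 0.16
```

Run:
```python
from h import *
cpos()
```

```text
x_c 0.8 y_c 2.5 z 124.4 uR 154.5 uL 149.5 yaw -0.102 f [-0.8  1.3  6. ] wid 0.160 t 42.05
```

Gripped (opening 0.160). The baseline is z = 0.1244. I'll draw up about 29 mm in small steps, allowing for the lid lifting 1.5 mm to the pads.

arm_command:
  steps: [0, 0, -0.15, 0, 0, 0, 0, 0, 0, -0.15, 0, 0, 0, 0, 0, 0, -0.15, 0, 0, 0, 0, 0, 0, -0.15, 0, 0, 0, 0, 0, 0, 0, 0, 0, 0, 0]

```text
time: 42.68
tool_pos: [0.6314, 0.0436, 0.1403]
tcp_rot: [3.137, -0.161, -0.002]
wrist_force: [1.4, 0.2, -10.6]
width: 0.157
```

Run:
```python
from h import *
cpos()
```

```text
x_c -0.8 y_c 2.0 z 140.3 uR 154.0 uL 150.0 yaw -0.102 f [  1.4   0.2 -10.6] wid 0.157 t 42.67
```

arm_command:
  steps: [0, 0, -0.15, 0, 0, 0, 0, 0, 0, -0.15, 0, 0, 0, 0, 0, 0, -0.1, 0, 0, 0, 0, 0, 0, 0, 0, 0, 0, 0]

```text
time: 43.18
tool_pos: [0.6315, 0.0436, 0.1525]
tcp_rot: [3.137, -0.161, -0.002]
wrist_force: [0.2, -0.6, -12.4]
width: 0.161
```

Run:
```python
from h import *
cpos()
c=cam("scene");cpos();cv2.imwrite("pics/s23.png",cv2.resize(c["img"][170:270,280:420,::-1],None,fx=5.5,fy=5.5,interpolation=cv2.INTER_CUBIC))
```

```text
x_c -0.7 y_c 2.0 z 152.5 uR 154.0 uL 150.0 yaw -0.102 f [  0.2  -0.6 -12.4] wid 0.161 t 43.17
x_c -0.7 y_c 2.0 z 152.4 uR 154.0 uL 150.0 yaw -0.102 f [  0.8  -1.6 -12.4] wid 0.160 t 43.23
```

View pics/s23.png

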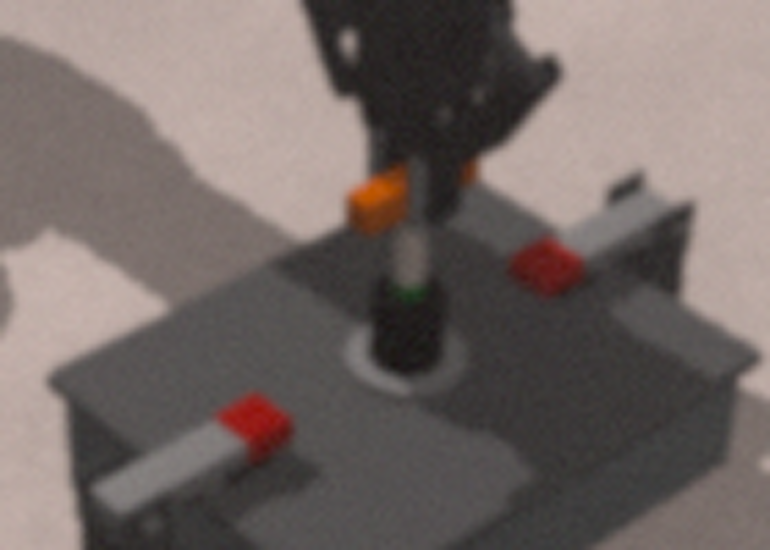

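The green band shows at (412,293) just above the collar with no red, and 12.4 N corresponds to about 27 mm. I'll hold here.

arm_command:
  steps: [0, 0, 0, 0, 0, 0, 0, 0, 0, 0, 0, 0, 0, 0, 0, 0, 0, 0, 0, 0, 0, 0, 0, 0, 0, 0, 0, 0, 0, 0, 0, 0, 0, 0, 0, 0, 0, 0, 0, 0, 0, 0, 0, 0, 0, 0, 0, 0, 0, 0, 0, 0, 0, 0, 0, 0, 0, 0, 0, 0, 0, 0, 0, 0, 0, 0, 0, 0, 0, 0]

```text
time: 44.48
tool_pos: [0.6319, 0.0436, 0.1527]
tcp_rot: [3.137, -0.161, -0.001]
wrist_force: [-1.8, -1.9, -13.1]
width: 0.162
```

arm_command:
  steps: [0, 0, 0, 0, 0, 0, 0, 0, 0, 0, 0, 0, 0, 0, 0, 0, 0, 0, 0, 0, 0, 0, 0, 0, 0, 0, 0, 0, 0, 0, 0, 0, 0, 0, 0, 0, 0, 0, 0, 0, 0, 0, 0, 0, 0, 0, 0, 0, 0, 0, 0, 0, 0, 0, 0, 0, 0, 0, 0, 0, 0, 0, 0, 0, 0, 0, 0, 0, 0, 0]

```text
time: 45.72
tool_pos: [0.632, 0.0436, 0.1528]
tcp_rot: [3.137, -0.161, -0.0]
wrist_force: [-2.9, -3.5, -12.7]
width: 0.163
```

arm_command:
  steps: [0, 0, 0, 0, 0, 0, 0, 0, 0, 0, 0, 0, 0, 0, 0, 0, 0, 0, 0, 0, 0, 0, 0, 0, 0, 0, 0, 0, 0, 0, 0, 0, 0, 0, 0, 0, 0, 0, 0, 0, 0, 0]

```text
time: 46.48
tool_pos: [0.6321, 0.0437, 0.1527]
tcp_rot: [3.137, -0.161, -0.0]
wrist_force: [-1.6, -3.7, -12.3]
width: 0.16
```

Run:
```python
from h import *
cpos()
c=cam("scene");cpos();cv2.imwrite("pics/s24.png",cv2.resize(c["img"][170:270,280:420,::-1],None,fx=5.5,fy=5.5,interpolation=cv2.INTER_CUBIC))
```

```text
x_c -0.2 y_c 2.1 z 152.7 uR 154.1 uL 149.9 yaw -0.102 f [ -1.6  -3.7 -12.3] wid 0.160 t 46.48
x_c -0.2 y_c 2.1 z 152.7 uR 154.1 uL 149.9 yaw -0.102 f [ -3.7  -3.2 -13.4] wid 0.161 t 46.52
```

View pics/s24.png

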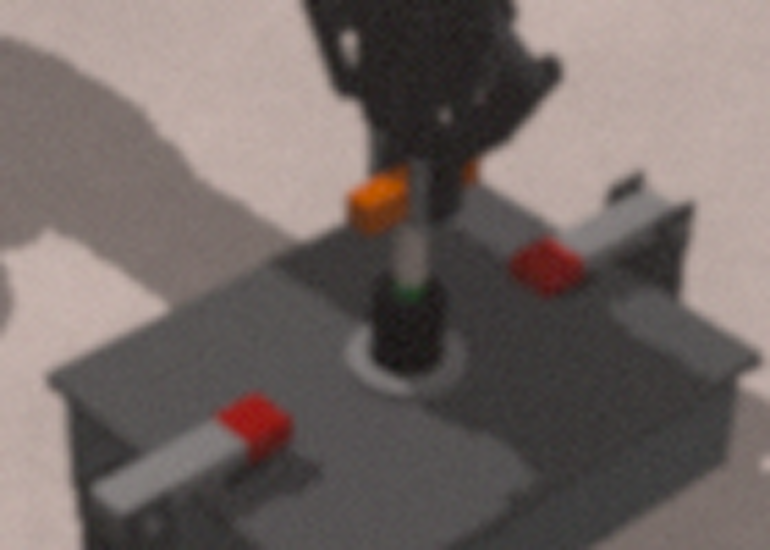

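Held for 3.3 s with green showing and no red. I'll let it back slowly and then release.

arm_command:
  steps: [0, 0, 0.2, 0, 0, 0, 0, 0, 0, 0.2, 0, 0, 0, 0, 0, 0, 0.2, 0, 0, 0, 0, 0, 0, 0.2, 0, 0, 0, 0, 0, 0, 0.12, 0, 0, 0, 0, 0, 0, 0, 0, 0, 0, 0]

```text
time: 47.28
tool_pos: [0.6336, 0.0443, 0.1263]
tcp_rot: [-3.136, 0.161, -0.005]
wrist_force: [0.2, 0.1, -7.4]
width: 0.16
```

arm_command:
  steps: [0, 0, 0, 0, 0, 0, 0.45, 0, 0, 0, 0, 0, 0, 0.45, 0, 0, 0, 0, 0, 0, 0.45, 0, 0, -0.7, 0, 0, 0, 0.45, 0, 0, -0.9, 0, 0, 0, 0.45, 0, 0, -0.9, 0, 0, 0, 0.45, 0, 0, -0.9, 0, 0, 0, 0.45, 0, 0, 0, 0, 0, 0, 0.45]

```text
time: 48.28
tool_pos: [0.6345, 0.0438, 0.2321]
tcp_rot: [-3.137, 0.161, -0.013]
wrist_force: [0.5, 0.1, 0.4]
width: 0.452
```

Run:
```python
from h import *
cpos()
c=cam("wrist");cv2.imwrite("pics/w25.png",c["img"][:,:,::-1])
c=cam("scene");cv2.imwrite("pics/s25.png",cv2.resize(c["img"][120:320,220:480,::-1],None,fx=3,fy=3,interpolation=cv2.INTER_CUBIC))
```

```text
x_c 2.3 y_c 2.5 z 232.1 uR 154.5 uL 149.5 yaw -0.102 f [0.5 0.1 0.4] wid 0.452 t 48.27
```

View pics/w25.png

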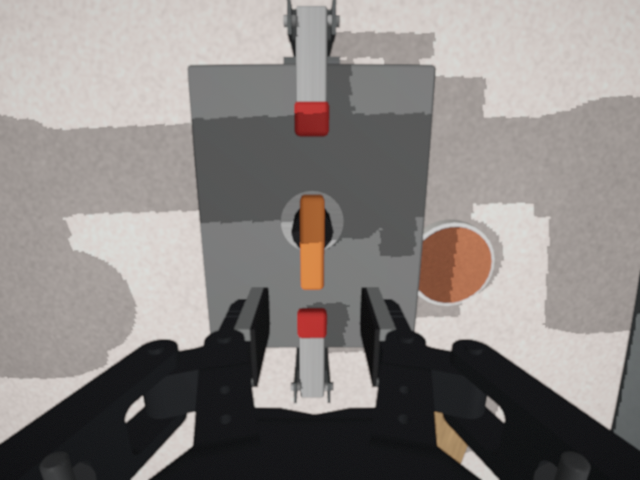

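View pics/s25.png

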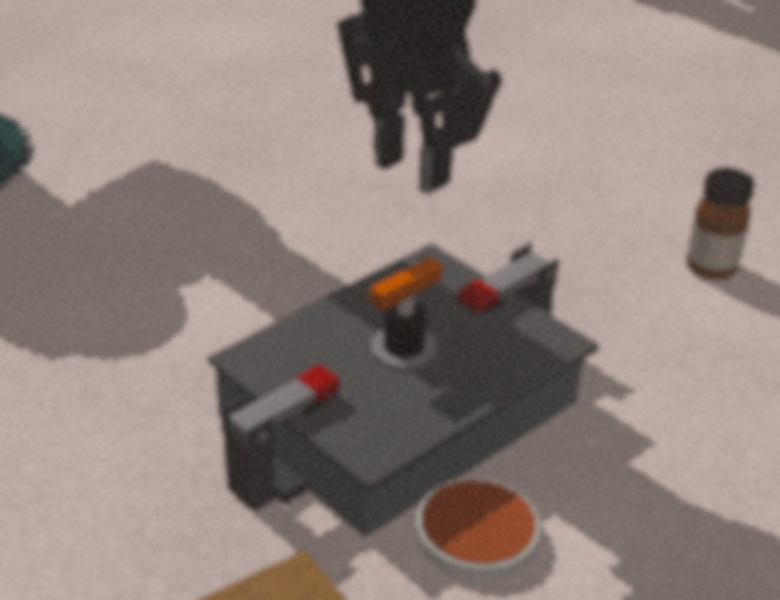

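The gauge is back in, both clamps are level, the lid is home, and the dish, bottle and cardboard box are unmoved. The gripper is clear, so I'm handing in.

Run:
```python
from h import *
c=cam("top");cv2.imwrite("pics/t26.png",c["img"][:,:,::-1])
print(bot.finish_job())
```

```text
the job is handed in; nothing more can be done
None
```

The case is packed, shut and clamped, and I handed the job in at about 48 s of the 210 s allowed. The hand-in reports no verdict, so what follows is from my own checks.

- **Boxes:** Only the green and purple boxes were out. Both lie flat in the case along its middle line, and the wrist camera confirmed this before the lid went on.
- **Lid:** It was set on squarely. Its corners in the images fit the home height, with the centre about 2–3 mm from the case centre.
- **Clamps:** I pushed each down until the force rose against its stop (21 N right, 27 N left). The tool was then at the height expected for a level arm, and both stayed level in the last pictures.
- **Gauge:** I drew it to about 27–28 mm (12.4–13.4 N) and held it 3.3 s, with green showing and no red. I then let it back, and the last picture shows the handle in.
- **Bystanders:** The dish, bottle and cardboard box looked unmoved in the last pictures, though I did not measure them. The gripper was clear of everything at hand-in.

- **Disagreements:** When lowering the lid, contact came about 3 mm higher than I expected, with a small sideways force. The picture overlay showed the lid was already home. After the gauge pull the lid had shifted about 1–2 mm, which is within tolerance.

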